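Nest the annealing cups and gauge the stack

ROBOT

A 7-joint arm with a two-finger parallel gripper is mounted at the origin on the work surface. World frame = base frame: x ahead of the robot, y to its left, z up, the work surface at z = 0. Lengths are in m, angles in rad, forces in N, time in s.
With the tool pointing down it reaches from about 0.4 to 0.85 m from the base axis. Payload 6.9 kg.
Tool frame: the origin (TCP) lies on the centre line of the jaws, within the pads' length; the fingertips stand 14 mm ahead of it and the grasp point (between the pads) lies 5 mm behind it; z points along the fingers, y is the line along which they close (so a half turn about z gives the same grasp; the last joint's range is limited). The gripper opens to 85 mm and grips with 20 to 120 N. Pads are 22 mm wide; open, the fingers measure 114 mm over their backs; the gripper's body (76 mm by 85 mm) begins 54 mm behind the grasp point. The pads swing forward as they close: fully open they stand 13 mm farther back than shut.
Start: joints at [-1.123, 0.507, -0.238, 1.5, 0.126, 1.149, -0.155], TCP at [0.21, 0.589, 0.212] pointing down, gripper open.
Joint ranges: [-3.08, 3.08], [-0.24, 2.05], [-1.43, 1.35], [0, 2.5], [-1.52, 4.66], [0.17, 1.96], [-2.89, 2.89]. Speed limits (rad/s): [2.39, 2.39, 3.14, 3.14, 3.14, 3.14, 3.14].

INTERFACE

Orientations are given as [roll, pitch, yaw] about the fixed x, y, z axes, in that order (R = Rz(yaw) Ry(pitch) Rx(roll)).
In Python, from station import sense, camera, camera_model, hand_in, spot_in, trace gives the robot as it stands.
- The arm moves only by the tool servo_tool, never from a script. Its argument "plan" is a list of rows, each a list of 7 numbers: the finger opening in cm, from 0 to 8.54, then the shift along the world's x, y, z in cm, then the turn, a rotation vector about the world's x, y, z in rad. A call has 1 to 8 rows; each row shifts and turns the commanded pose from where the row before left it; what a row does not reach is not made up. A row lasts 1/12 s, in which the tool goes at most 41.7 mm and 7.16 degrees, less where a joint would pass 70% of its speed; a pose out of reach is approached as far as the arm can. A call with a gripper value outside its range is refused whole. The fingers move at their own pace and stop on an object; the grip force is fixed at half the most. Time passes only in rows, so rows that do not move let the fingers close. It gives the time, the measured TCP pose, the force, the opening and the grip force at its end, in the units of the state.
- sense(): the state, without advancing time (a new reading comes with each control period).
- camera(name): name is "side" or "top" or "wrist"; returns (picture, depth): 400x640x3 uint8, red, green, blue; 400x640 float32, m along the optical axis (not along the pixel's ray), 0 where there is no reading.
- camera_model(name): a dict with "K" (3x3 intrinsics, pixels), "extrinsics" (4x4, takes a point from camera to world coordinates). Camera axes: x right, y down, z forward; pixel columns grow to the right and rows downward; lengths in m; the calibration is good to about 2 mm. A picture is of the moment at which its call begins: read the wrist's pose just before it. camera_model takes no time and is no camera call; for the wrist camera it gives the pose at the moment of the call.
- hand_in(): hands the job in; it is judged then, once.
Trained networks look in the newest picture that a camera, given by its name, has taken for a name from the list of things; names that differ only in an ending like _2 or _b are one class to them, and where a whole thing is asked for, a point or a joint stands for the part that bears it (a point fixed in the world has none). Each returns a list of dicts, best first, with "p" (0 to 1); they miss things now and then, are a little off and sometimes report something else, mostly with a low value. They report only what shows in the picture. A call takes as long as a camera call. They do not tell look-alikes from the thing itself.
- spot_in(camera, query): "box" ([left, top, width, height] as shares, 0 to 1, of the picture: columns of its width, rows of its height, round what is visible of it).
- trace(camera, query): "pixels" (400x640 bool, what is visible of it) and "box" ([left, top, width, height] as shares, 0 to 1, of the picture: columns of its width, rows of its height, round what is visible of it).
The state is a dict: "time": time; "joints": joint angles; "joint_velocities": joint speeds; "effort": joint torques, N m; "ee_pos": TCP position; "tcp_rot": TCP orientation; "force": force on the tool from outside, world axes, zero at the start; "moment": the same for the moment, N m; "width": opening from 0.0 (shut) to 1.0 (fully open); "grasp_force": force on a finger pad.
Only numpy, scipy, OpenCV 4.12 (cv2) and the standard library are available. Lean on these libraries where they do the work, as an engineer would, in place of code of your own. Each camera call takes 0.05 s, during which the arm holds its last target. There are 200 camera calls.

TASK

Take the graphite plug off the stand's round plate, nest all the white ceramic cups upright and fully home in one stack in the middle of that plate, and stand the plug in the top cup to settle them. Then draw the sprung height gauge up until its pointer's upper face is level with the top cup's rim, and leave it there. Leave the other things on the bench where they are.

Things in the scene. Friction and masses are not known exactly. Their poses are not given: they have to be found in the camera images.
- cup1: one of five like white ceramic cups. Origin: centre of the underside, z up. 80 mm high; foot 40 mm across; flares to 60 mm at 60 mm height, then a straight collar, 66 mm across outside, 60 mm inside, from 60 mm up to the rim: grip there. Walls 3 mm, 90 to 180 g. Thick foot: inner floor 28 mm above the underside. Nested home, a cup stands 28 mm higher than the one below, 1.5 mm play
- cup2: a cup like cup1 (any of cup1 to cup5 may be absent)
- cup3: a cup like cup1 (any of cup1 to cup5 may be absent)
- cup4: a cup like cup1 (any of cup1 to cup5 may be absent)
- cup5: a cup like cup1 (any of cup1 to cup5 may be absent)
- plug: black graphite plug, 90 g, 90 mm high, upright; origin: centre of the underside, z up. Body 36 mm across up to 30 mm, stem 14 mm across, knob 22 mm across from 66 to 90 mm height. Starts on the round plate. Inside a cup it stands on the inner floor, origin 28 mm above the cup's, and sticks 38 mm out of the mouth
- stand: fixed stacking stand. Origin: centre of the round plate, at table height; z up. Dark slab 8 mm thick, 55 mm to either side along x, from y = -65 to +155 mm. Round aluminium plate, 70 mm across, top 10 mm above the table, at the origin. Grey housing of the height gauge, 34 x 34 mm, 110 mm high, at y = +115 mm; the gauge rod comes out of its top
- plate (a point): centre of the round plate's upper face, 10 mm above the table; axes as the stand's
- gauge (a joint): height gauge: how far the sprung rod is drawn up out of its housing, in m (0 to 0.110). Starts between 0 and 0.012. Slides straight up; a return spring and a friction brake resist with about 10 to 14 N, and the brake holds the rod wherever it is let go; pushing it down takes only a few N
- pointer (a point): tip of the gauge's pointer, on its flat upper face: a steel bar 10 mm wide and 4 mm thick that reaches from the rod toward the plate, tip 51 mm from the plate's axis; height above the table 118 mm + gauge value. Axes as the stand's
- gauge_knob (a point): centre of the black gauge knob, 22 mm across and 24 mm high, on top of the rod, 32 mm above the pointer's upper face; grip from above and pull up
- pad: thin round cork mat glued flat on the table, 90 mm across, flush with it (things on it stand at height 0), kept free: a good place to set the plug aside. Origin: its centre, at table height
- dish: clear glass bowl, 64 mm wide, 24 mm high; not part of the job. Origin: centre of the underside
- frit_jar: green glass jar with steel lid, 48 mm wide, 55 mm high; not part of the job. Origin: centre of the underside
- marver: flat brass block 60 x 45 x 22 mm; not part of the job. Origin: centre of the underside
- frit_tin: closed steel tin, 56 mm wide, 30 mm high; not part of the job. Origin: centre of the underside
- paddle: graphite paddle lying flat, black blade 80 x 55 mm, wooden handle, 180 mm long, 16 mm high; not part of the job. Origin: middle of its length, on the underside
- paperweight: amber glass disc, 52 mm wide, 34 mm high; not part of the job. Origin: centre of the underside
There are look-alikes about, which are no part of the job. Leave any pink or purple look-alike of the cup2 alone. Leave any orange look-alike of the cup3 alone.

How it is judged:
By the outcome, as a careful person would: the job done as asked, in the order asked, and still so for the second after the job is handed in, with the robot touching nothing.
Of cup1, cup2, cup3, cup4, cup5 only 3 to 5 are there at a start; the rules pass over those that are not, and their reading is None.
At some moment in a run one of plug may be knocked a few centimetres aside while the robot is not near it.
It also fails if it takes over 210 s, if anything falls off the work surface, if the arm or the gripper's body presses on something with over 40 N, if the wrist force passes 120 N, or if a joint passes its speed limit or range.

## Working session

There is one attempt and no reset: what is moved stays moved. The work goes in short steps, Python scripts to look and compute and a tool call to move; the robot and the scene stay as the last step left them, time stands still between calls to the robot, and variables do not carry over. Pictures are saved under pics/ and viewed, at most 14 in all, crops included, and the job is handed in when it is done.

Besides the shell and the picture viewer there is one more tool, called after ">>>" in YAML: its name, and indented under it one key for each argument. servo_tool: Moves the arm, as the interface text tells. Its arguments: {"type":"object","properties":{"plan":{"type":"array","items":{"type":"array","items":{"type":"number"}}}},"required":["plan"]}

```bash
mkdir -p pics; cat > h.py <<'E'
from station import sense, camera, camera_model, hand_in, spot_in, trace
import numpy as np, cv2
def cloud(d,m):
    K=np.array(m["K"]);E=np.array(m["extrinsics"])
    v,u=np.mgrid[:400,:640]
    P=np.stack([(u-K[0,2])/K[0,0]*d,(v-K[1,2])/K[1,1]*d,d],-1)
    return P@E[:3,:3].T+E[:3,3]
def save(n,rgb): cv2.imwrite(f"pics/{n}.png",cv2.cvtColor(rgb,cv2.COLOR_RGB2BGR))
def shot(c):
    m=camera_model(c);rgb,d=camera(c);return rgb,d,cloud(d,m)
E
cat > a.py <<'E'
from h import *
s=sense();print(s["time"],s["ee_pos"],s["tcp_rot"],s["width"])
for c in ["top","side"]:
    rgb,d,P=shot(c);save(c+"0",rgb)
    np.savez(c+"0.npz",rgb=rgb,d=d,P=P)
    for q in ["cup1","plug","stand","gauge_knob","pad","dish","frit_jar","marver","frit_tin","paddle","paperweight"]:
        for r in trace(c,q)[:7]:
            if r["p"]<.3: continue
            k=r["pixels"]&(d>0);p=P[k]
            if len(p)<10: continue
            zt=np.percentile(p[:,2],97);t=p[p[:,2]>zt-.008]
            b=np.array(r["box"])*[640,400,640,400]
            print(c,q,round(r["p"],2),b.round(),"zt",zt.round(3),"topmid",((t.min(0)+t.max(0))/2)[:2].round(3),"ext",(np.ptp(t,0))[:2].round(3),"col",rgb[k].mean(0).round())
E
python3 a.py
```

```text
0.0 [0.20937109 0.58833634 0.21073091] [-3.13983779e+00  3.40216600e-05  2.79987275e+00] 1.0027644159689895
top cup1 0.78 [360.  97.  33.  32.] zt 0.082 topmid [ 0.749 -0.159] ext [0.065 0.065] col [128.  61.  12.]
top cup1 0.77 [366. 150.  30.  29.] zt 0.082 topmid [ 0.624 -0.165] ext [0.062 0.064] col [116. 109.  98.]
top cup1 0.63 [333. 215.  34.  28.] zt 0.082 topmid [ 0.476 -0.084] ext [0.063 0.062] col [71. 37. 83.]
top cup1 0.62 [379. 219.  32.  30.] zt 0.082 topmid [ 0.462 -0.193] ext [0.062 0.065] col [118. 111. 100.]
top cup1 0.58 [445. 232.  33.  32.] zt 0.082 topmid [ 0.429 -0.345] ext [0.064 0.066] col [118. 112. 101.]
top cup1 0.56 [396. 269.  28.  29.] zt 0.082 topmid [ 0.352 -0.223] ext [0.064 0.065] col [132.  71.  84.]
top plug 0.56 [276. 182.  16.  18.] zt 0.103 topmid [0.568 0.07 ] ext [0.021 0.018] col [34. 32. 33.]
top stand 0.66 [222. 166.  90.  56.] zt 0.127 topmid [0.55  0.161] ext [0.029 0.075] col [74. 70. 71.]
top gauge_knob 0.47 [219. 186.  39.  10.] zt 0.17 topmid [0.546 0.187] ext [0.019 0.021] col [81. 77. 77.]
top pad 0.88 [162. 223.  39.  36.] zt 0.0
[... 2157 characters left out ...]
xt [0.062 0.065] col [161. 163. 148.]
side frit_jar 0.94 [266. 177.  14.  20.] zt 0.058 topmid [0.447 0.144] ext [0.042 0.046] col [120. 127. 108.]
side marver 0.89 [389. 210.  24.  19.] zt 0.025 topmid [ 0.743 -0.092] ext [0.064 0.108] col [183. 136.  63.]
side frit_tin 0.77 [406. 260.  31.  32.] zt 0.033 topmid [ 0.714 -0.264] ext [0.056 0.058] col [170. 161. 148.]
side frit_tin 0.54 [353. 142.  18.  20.] zt 0.038 topmid [0.744 0.255] ext [0.047 0.057] col [127.  88.  55.]
side paddle 0.78 [293. 130.  40.  28.] zt 0.021 topmid [0.598 0.3  ] ext [0.117 0.245] col [119. 100.  75.]
side paperweight 0.49 [355. 141.  15.  18.] zt 0.038 topmid [0.744 0.253] ext [0.045 0.053] col [126.  86.  53.]
```

```bash
python3 - <<'E'
import cv2
i=cv2.imread("pics/top0.png")[60:320,110:510]
cv2.imwrite("pics/top0c.png",cv2.resize(i,None,fx=2,fy=2,interpolation=cv2.INTER_CUBIC))
E
```

```text
(no output)
```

View pics/top0c.png

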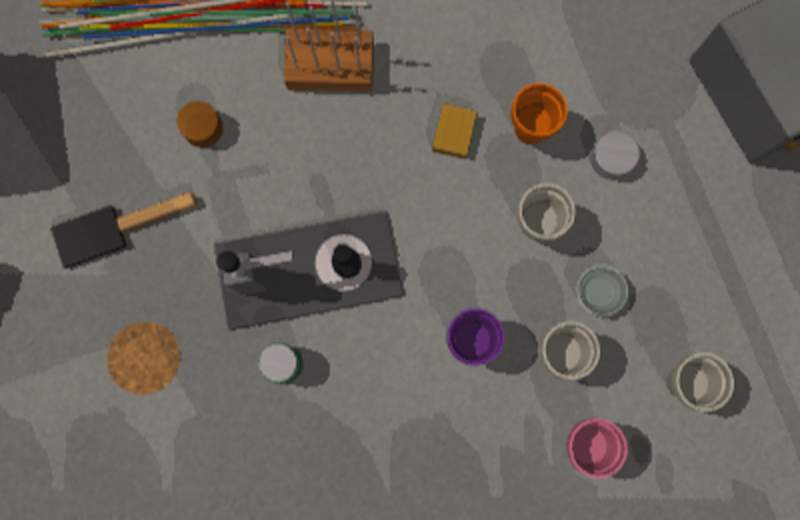

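The picture shows three white cups at crop (547,212), (571,350) and (704,382). The orange, purple and pink ones are look-alikes. The plug is on the plate at (343,262), the gauge is to its left, and the pad at (144,357) is free. Next I fit the stand.

```bash
python3 - <<'E'
from h import *
for c in ["top","side"]:
    z=np.load(c+"0.npz");P=z["P"];rgb=z["rgb"].astype(int)
    x,y,h=P[...,0],P[...,1],P[...,2]
    near=(np.hypot(x-.568,y-.075)<.06)
    br=near&(h<.02)&(h>.004)&(rgb.min(-1)>120)
    (cc,r),r2=cv2.minEnclosingCircle(P[br][:,:2].astype(np.float32)),0
    print(c,"plate bright n",br.sum(),"circ",np.round(cc,4),round(r,4),"z",np.median(h[br]).round(4))
    dark=(h>.004)&(h<.02)&(np.hypot(x-.56,y-.1)<.17)&(rgb.max(-1)<85)
    m=cv2.morphologyEx(dark.astype(np.uint8),cv2.MORPH_OPEN,np.ones((3,3)))>0
    q=P[m];rc=cv2.minAreaRect(q[:,:2].astype(np.float32));print("slab",rc)
    kn=(h>.14)&(h<.2)&(np.hypot(x-.55,y-.187)<.03);k=P[kn]
    print("knob",((k.min(0)+k.max(0))/2).round(4),np.ptp(k,0).round(3),"ztop",np.percentile(k[:,2],90).round(4))
E
```

```text
top plate bright n 273 circ [0.5697 0.0758] 0.035 z 0.0108
slab ((0.5604360103607178, 0.11988042294979095), (0.10870164632797241, 0.22021526098251343), 12.110075950622559)
knob [0.546  0.1878 0.1598] [0.02  0.022 0.024] ztop 0.1698
side plate bright n 120 circ [0.5732 0.0759] 0.0363 z 0.0107
slab ((0.5503304600715637, 0.10252423584461212), (0.12668605148792267, 0.16712705790996552), 41.89628601074219)
knob [0.5498 0.1858 0.1555] [0.021 0.025 0.03 ] ztop 0.169
```

>>> servo_tool:
  plan:
    - [8.5, 2, -3, 2, 0, 0, -0.12]
    - [8.5, 2, -3, 2, 0, 0, -0.12]
    - [8.5, 2, -3, 0, 0, 0, -0.12]
    - [8.5, 2, -3, 0, 0, 0, -0.12]
    - [8.5, 2, -3, 0, 0, 0, -0.12]
    - [8.5, 2, -3, 0, 0, 0, -0.12]
    - [8.5, 2, -3, 0, 0, 0, -0.12]
    - [8.5, 2, -3, 0, 0, 0, -0.12]

```text
time: 1.87
ee_pos: [0.3702, 0.3473, 0.2519]
tcp_rot: [3.141, -0.001, 1.834]
force: [0.7, 0.3, -0.7]
width: 0.994
grasp_force: 0.0
```

>>> servo_tool:
  plan:
    - [8.5, 2.5, -3, 0, 0, 0, -0.053]
    - [8.5, 2.5, -3, 0, 0, 0, 0]
    - [8.5, 2.5, -3, 0, 0, 0, 0]
    - [8.5, 2.5, -3, 0, 0, 0, 0]
    - [8.5, 2.5, -3, 0, 0, 0, 0]
    - [8.5, 2.5, -3, 0, 0, 0, 0]
    - [8.5, 2.5, -3, 0, 0, 0, 0]
    - [8.5, 0, -3, 0, 0, 0, 0]

```text
time: 2.53
ee_pos: [0.5483, 0.1066, 0.2512]
tcp_rot: [3.14, 0.001, 1.785]
force: [0.9, -0.8, -0.0]
width: 0.994
grasp_force: 0.0
```

>>> servo_tool:
  plan:
    - [8.5, 2.4, -3.5, 0, 0, 0, 0]
    - [8.5, 0, 0, 0, 0, 0, 0]
    - [8.5, 0, 0, 0, 0, 0, 0]

```text
time: 2.78
ee_pos: [0.569, 0.0714, 0.2514]
tcp_rot: [-3.142, 0.001, 1.782]
force: [0.5, 0.8, -0.3]
width: 0.993
grasp_force: 0.0
```

```bash
python3 - <<'E'
from h import *
s=sense();print(s["time"],s["ee_pos"],s["tcp_rot"],s["joints"])
rgb,d,P=shot("wrist");save("w1",rgb);np.savez("w1.npz",rgb=rgb,d=d,P=P)
h=P[...,2];m=(d>0)
print(np.array(camera_model("wrist")["extrinsics"]).round(3))
k=m&(h>.07)&(h<.13)&(np.hypot(P[...,0]-.57,P[...,1]-.07)<.03);q=P[k]
print("plugtop",len(q),((q.min(0)+q.max(0))/2).round(4),np.ptp(q,0).round(4),np.median(q[:,2]))
b=m&(h>.004)&(h<.02)&(rgb.min(-1)>120)&(np.hypot(P[...,0]-.57,P[...,1]-.07)<.06)
print("plate",b.sum(),cv2.minEnclosingCircle(P[b][:,:2].astype(np.float32)) if b.sum()>5 else 0)
E
```

```text
2.7833 [0.5689649  0.07136422 0.25140237] [-3.14153932e+00  1.20112725e-03  1.78151498e+00] [-0.28235992  0.39668947  0.17193718  1.57791818 -0.07045836  1.17308735
  0.11450072]
[[ 0.977  0.202  0.061  0.552]
 [ 0.211 -0.935 -0.284  0.148]
 [-0.001  0.291 -0.957  0.412]
 [ 0.     0.     0.     1.   ]]
plugtop 501 [0.5671 0.0726 0.0879] [0.0216 0.0215 0.0245] 0.09847282985815409
plate 1381 ((0.5704072117805481, 0.07763323932886124), 0.0354389026761055)
```

View pics/w1.png

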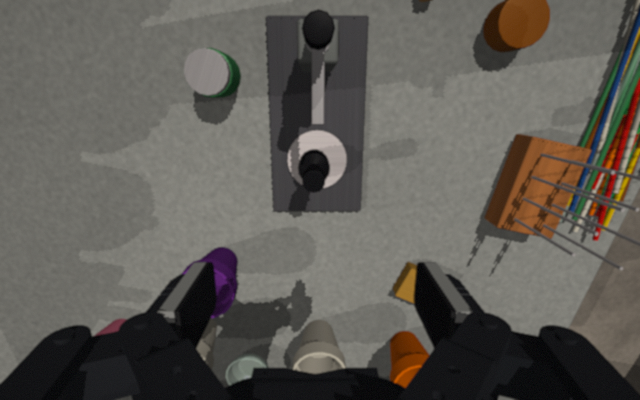

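The plug is at (314,165) on the plate at (318,160), and the stand is square to the gripper. Next I grip the plug.

>>> servo_tool:
  plan:
    - [6, 0, -0.1, -3, 0, 0, 0]
    - [6, 0, 0, -3, 0, 0, 0]
    - [6, 0, 0, -3, 0, 0, 0]
    - [6, 0, 0, -3, 0, 0, 0]
    - [6, 0, 0, -3, 0, 0, 0]
    - [6, 0, 0, -1.6, 0, 0, 0]
    - [6, 0, 0, 0, 0, 0, 0]
    - [6, 0, 0, 0, 0, 0, 0]

```text
time: 3.5
ee_pos: [0.5674, 0.075, 0.0853]
tcp_rot: [-3.14, -0.001, 1.789]
force: [-0.4, 0.2, 0.7]
width: 0.704
grasp_force: 0.0
```

>>> servo_tool:
  plan:
    - [0, 0, 0, 0, 0, 0, 0]
    - [0, 0, 0, 0, 0, 0, 0]
    - [0, 0, 0, 0, 0, 0, 0]
    - [0, 0, 0, 0, 0, 0, 0]
    - [0, 0, 0, 0, 0, 0, 0]
    - [0, 0, 0, 0, 0, 0, 0]
    - [0, 0, 0, 0, 0, 0, 0]
    - [0, 0, 0, 0, 0, 0, 0]

```text
time: 4.17
ee_pos: [0.5681, 0.0734, 0.0856]
tcp_rot: [3.142, -0.0, 1.787]
force: [0.0, -0.7, -0.6]
width: 0.001
grasp_force: 0.0
```

```bash
cat > plug.py <<'E'
from h import *
import sys
s=sense();print(s["time"],s["ee_pos"],s["width"])
for c in sys.argv[2:]:
    rgb,d,P=shot(c);save(sys.argv[1]+c,rgb)
    for r in trace(c,"plug")[:3]:
        q=P[r["pixels"]&(d>0)]
        if len(q)<10: continue
        zt=np.percentile(q[:,2],95);t=q[q[:,2]>zt-.008]
        print(c,round(r["p"],2),(np.array(r["box"])*[640,400,640,400]).round(),"zt",zt.round(4),((t.min(0)+t.max(0))/2).round(4),np.ptp(t,0).round(3))
E
python3 plug.py p1 top side wrist
```

```text
4.1667 [0.56810206 0.07341633 0.08564117] 0.0006973943361025367
side 0.73 [318. 172.  14.  33.] zt 0.1005 [0.5708 0.0641 0.1004] [0.02  0.017 0.015]
wrist 0.96 [289. 189.  51.  72.] zt 0.0962 [0.567  0.0781 0.0941] [0.021 0.011 0.012]
```

View pics/p1wrist.png

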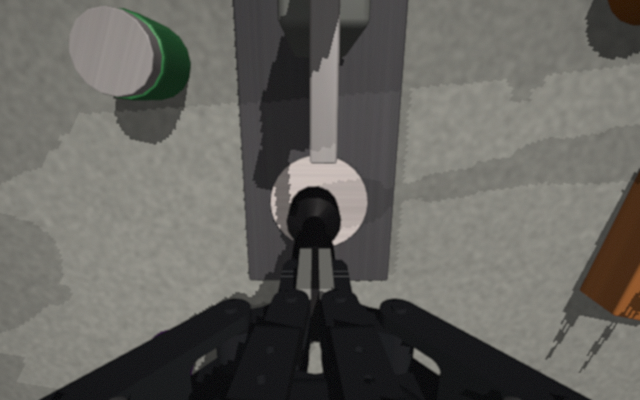

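```bash
python3 - <<'E'
from h import *
m=camera_model("wrist");K=np.array(m["K"]);E=np.array(m["extrinsics"]);s=sense();print(E.round(4).tolist(),s["ee_pos"])
for p in [s["ee_pos"],s["ee_pos"]-[0,0,.014],s["ee_pos"]+[0,0,.02],[.568,.0705,.1],[.568,.0705,.04]]:
    c=E[:3,:3].T@(np.array(p)-E[:3,3]);print(np.round(p,3),(K@c/c[2]).round(0)[:2],c[2].round(3))
rgb,d=camera("wrist");P=cloud(d,m)
for v in (195,205,215,225,235,245,255,265,275,285): print(v,d[v,314].round(3),P[v,314].round(4), P[v,303].round(4))
E
```

```text
[[0.977, 0.2042, 0.0615, 0.5519], [0.2133, -0.9348, -0.2842, 0.1479], [-0.0005, 0.2907, -0.9568, 0.2465], [0.0, 0.0, 0.0, 1.0]] [0.56805141 0.07343853 0.08551963]
[0.568 0.073 0.086] [315. 253.] 0.176
[0.568 0.073 0.072] [315. 242.] 0.19
[0.568 0.073 0.106] [315. 272.] 0.157
[0.568 0.07  0.1  ] [313. 272.] 0.163
[0.568 0.07  0.04 ] [314. 227.] 0.221
195 0.221 [0.5641 0.0895 0.0338] [0.5573 0.0864 0.0284]
205 0.214 [0.565  0.0854 0.0421] [0.5583 0.0833 0.0402]
215 0.214 [0.5663 0.0796 0.0441] [0.5596 0.0775 0.0424]
225 0.199 [0.5664 0.079  0.0603] [0.5606 0.0741 0.0506]
235 0.175 [0.5657 0.0824 0.0837] [0.5603 0.0803 0.0816]
245 0.162 [0.5657 0.0827 0.097 ] [0.5608 0.0802 0.0939]
255 0.145 [0.5651 0.0856 0.114 ] [0.5606 0.0845 0.1137]
265 0.137 [0.5651 0.0856 0.123 ] [0.5609 0.0845 0.1227]
275 0.128 [0.5651 0.0858 0.1316] [0.5611 0.0851 0.1318]
285 0.123 [0.5652 0.0853 0.1379] [0.5613 0.0853 0.1392]
```

```bash
python3 - <<'E'
from h import *
s=sense();print(s["width"],s["grasp_force"],s["force"])
rgb,d,P=shot("wrist")
for v in range(228,300,6): print(v,*[ (P[v,u].round(3).tolist(),rgb[v,u].tolist()) for u in (296,306,314,325,334)])
save("w2c",cv2.resize(rgb[180:320,250:390],(800,800))[:600])
E
```

```text
-0.00023165683246747582 0.0 [-0.10729881  0.42658424  0.49398821]
228 ([0.557, 0.068, 0.042], [18, 17, 18]) ([0.562, 0.077, 0.062], [9, 8, 9]) ([0.566, 0.079, 0.066], [16, 17, 16]) ([0.575, 0.073, 0.044], [16, 15, 16]) ([0.581, 0.073, 0.041], [21, 19, 20])
234 ([0.558, 0.064, 0.042], [16, 18, 17]) ([0.562, 0.081, 0.082], [13, 11, 12]) ([0.566, 0.083, 0.083], [12, 12, 14]) ([0.572, 0.082, 0.077], [11, 11, 13]) ([0.582, 0.068, 0.04], [14, 14, 15])
240 ([0.557, 0.077, 0.081], [8, 9, 12]) ([0.562, 0.082, 0.09], [13, 11, 13]) ([0.566, 0.083, 0.091], [16, 14, 16]) ([0.572, 0.082, 0.087], [14, 13, 15]) ([0.588, 0.051, 0.008], [178, 168, 164])
246 ([0.558, 0.077, 0.09], [10, 10, 10]) ([0.562, 0.081, 0.096], [16, 16, 16]) ([0.566, 0.082, 0.098], [16, 15, 18]) ([0.571, 0.082, 0.095], [11, 14, 13]) ([0.589, 0.046, 0.007], [67, 65, 66])
252 ([0.558, 0.078, 0.098], [11, 9, 10]) ([0.562, 0.085, 0.112], [101, 100, 95]) ([0.565, 0.086, 0.111], [21, 18, 21]) ([0.57, 0.087, 0.112], [100, 99, 94]) ([0.59, 0.041, 0.008], [49, 47, 48])
258 ([0.559, 0.075, 0.099], [9, 10, 13]) ([0.562, 0.085, 0.117], [100
[... 589 characters left out ...]
) ([0.565, 0.086, 0.132], [21, 19, 22]) ([0.569, 0.087, 0.132], [100, 100, 95]) ([0.574, 0.084, 0.125], [54, 53, 54])
282 ([0.559, 0.08, 0.129], [53, 54, 52]) ([0.562, 0.085, 0.136], [99, 99, 95]) ([0.565, 0.086, 0.136], [20, 19, 21]) ([0.569, 0.087, 0.136], [99, 99, 94]) ([0.573, 0.084, 0.13], [42, 41, 41])
288 ([0.559, 0.085, 0.141], [63, 62, 59]) ([0.562, 0.085, 0.141], [110, 109, 104]) ([0.565, 0.086, 0.14], [29, 25, 27]) ([0.569, 0.086, 0.14], [113, 112, 108]) ([0.573, 0.083, 0.134], [39, 39, 39])
294 ([0.559, 0.087, 0.149], [23, 24, 24]) ([0.562, 0.086, 0.146], [55, 54, 54]) ([0.566, 0.084, 0.141], [36, 34, 35]) ([0.569, 0.088, 0.146], [25, 24, 26]) ([0.571, 0.09, 0.149], [25, 24, 26])
```

View pics/w2c.png

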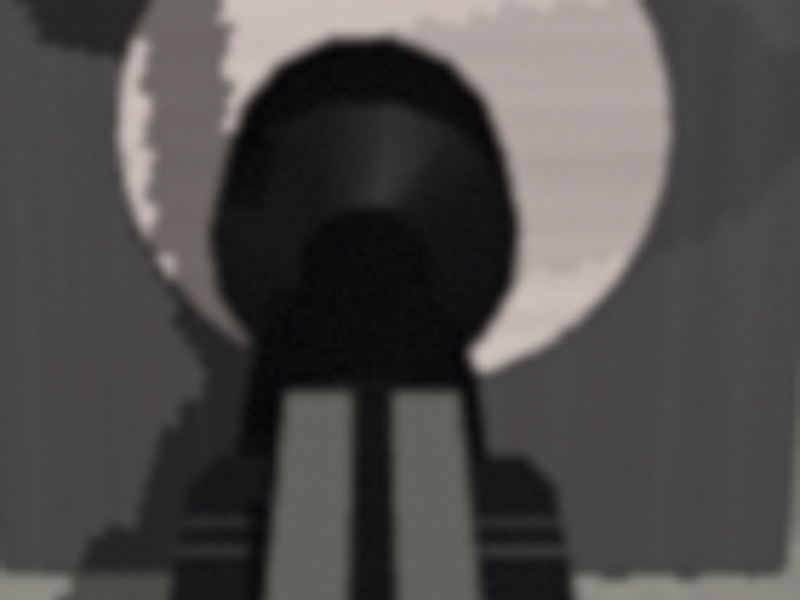

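The picture shows the shut fingertips just above the knob, although the reported TCP height puts them beside it. I'll check with the side camera.

```bash
python3 - <<'E'
from h import *
rgb,d,P=shot("side")
k=(np.hypot(P[...,0]-.568,P[...,1]-.071)<.02)&(d>0)
v,u=np.where(k);print(u.min(),u.max(),v.min(),v.max())
for r in range(v.min(),v.max()+1,2):
    q=P[r,u[v==r]];print(r,len(q),q[:,2].mean().round(4),"x",q[:,0].min().round(3),q[:,0].max().round(3),rgb[r,u[v==r]].mean(0).round())
save("s2c",cv2.resize(rgb[120:220,260:380],(720,600)))
E
```

```text
313 329 0 203
0 4 0.5334 x 0.56 0.568 [82. 80. 53.]
2 2 0.5281 x 0.569 0.572 [78. 75. 50.]<stdin>:6: RuntimeWarning: Mean of empty slice.
  ret = ret.dtype.type(ret / rcount)
Traceback (most recent call last):
ValueError: zero-size array to reduction operation minimum which has no identity
```

```bash
python3 - <<'E'
from h import *
rgb,d,P=shot("side")
for r in range(155,206,2):
    w=np.where((np.hypot(P[r,:,0]-.568,P[r,:,1]-.071)<.028)&(d[r]>0))[0]
    if len(w): q=P[r,w];print(r,w.min(),w.max(),q[:,2].mean().round(4),"x",q[:,0].min().round(3),q[:,0].max().round(3),"y",np.median(q[:,1]).round(3),rgb[r,w].mean(0).round())
save("s2c",cv2.resize(rgb[120:220,260:380],(720,600)))
E
```

```text
155 314 329 0.1574 x 0.548 0.59 y 0.062 [60. 56. 51.]
157 313 328 0.1528 x 0.545 0.585 y 0.06 [59. 57. 52.]
159 313 327 0.146 x 0.545 0.584 y 0.062 [65. 63. 58.]
161 316 327 0.1374 x 0.556 0.584 y 0.063 [76. 73. 67.]
163 317 328 0.1308 x 0.559 0.586 y 0.065 [80. 77. 70.]
165 317 328 0.1248 x 0.558 0.586 y 0.063 [82. 79. 72.]
167 317 327 0.1182 x 0.558 0.584 y 0.063 [82. 79. 72.]
169 319 326 0.114 x 0.56 0.579 y 0.062 [88. 85. 77.]
171 319 326 0.1029 x 0.563 0.58 y 0.07 [75. 72. 66.]
173 319 326 0.1003 x 0.561 0.579 y 0.064 [62. 59. 54.]
175 319 326 0.0953 x 0.562 0.578 y 0.062 [61. 58. 52.]
177 319 326 0.0892 x 0.561 0.579 y 0.062 [58. 56. 51.]
179 319 326 0.0838 x 0.56 0.577 y 0.06 [59. 56. 52.]
181 321 325 0.0773 x 0.565 0.574 y 0.061 [62. 59. 54.]
183 321 325 0.0681 x 0.565 0.576 y 0.065 [63. 60. 55.]
185 321 325 0.0624 x 0.565 0.575 y 0.063 [63. 60. 56.]
187 319 327 0.0494 x 0.564 0.584 y 0.068 [66. 63. 59.]
189 317 329 0.046 x 0.557 0.588 y 0.065 [62. 59. 55.]
191 317 329 0.0429 x 0.555 0.585 y 0.061 [66. 62. 57.]
193 317 329 0.0403 x 0.554 0.584 y 0.057 [63. 59. 55.]
195 314 330 0.029 x 0.551 0.593 y 0.056 [99. 93. 87.]
197 313 332 0.0216 x 0.546 0.595 y 0.06 [114. 108. 100.]
199 312 332 0.0171 x 0.542 0.594 y 0.058 [106. 100.  92.]
201 313 331 0.0129 x 0.542 0.589 y 0.058 [102.  96.  88.]
203 313 329 0.0105 x 0.541 0.581 y 0.053 [132. 122. 113.]
205 318 325 0.0099 x 0.552 0.569 y 0.047 [134. 124. 114.]
```

View pics/s2c.png

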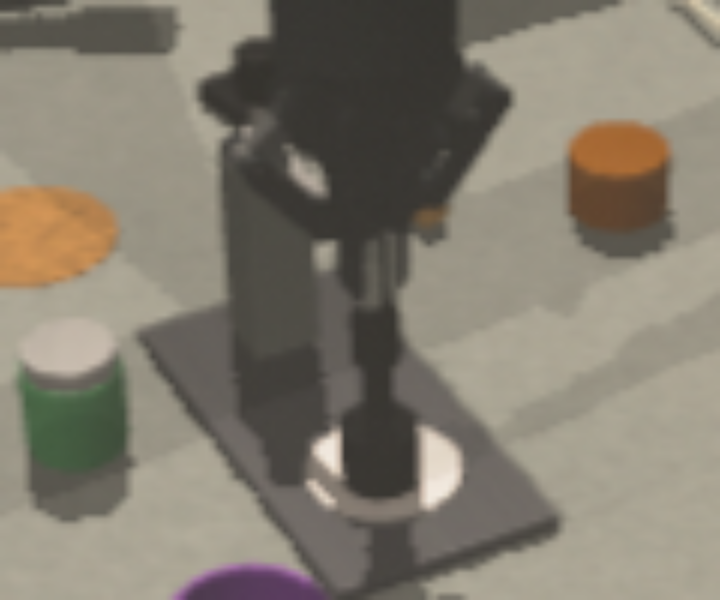

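Both cameras put the shut fingertips at z≈0.111, while the TCP reads 0.0855. The tips are really about 26 mm above the reading, so I'll use that measured offset. I open, lower and grip again.

>>> servo_tool:
  plan:
    - [5.5, 0, -0.15, 0, 0, 0, 0]
    - [5.5, 0, -0.1, 0, 0, 0, 0]
    - [5.5, 0, 0, 0, 0, 0, 0]
    - [5.5, 0, 0, 0, 0, 0, 0]
    - [5.5, 0, 0, -1.8, 0, 0, 0]
    - [5.5, 0, 0, -1.8, 0, 0, 0]
    - [5.5, 0, 0, 0, 0, 0, 0]

```text
time: 5.25
ee_pos: [0.5661, 0.0709, 0.047]
tcp_rot: [-3.137, -0.0, 1.787]
force: [-0.6, 1.1, -0.4]
width: 0.641
grasp_force: 0.0
```

>>> servo_tool:
  plan:
    - [0, 0, 0, 0, 0, 0, 0]
    - [0, 0, 0, 0, 0, 0, 0]
    - [0, 0, 0, 0, 0, 0, 0]
    - [0, 0, 0, 0, 0, 0, 0]
    - [0, 0, 0, 0, 0, 0, 0]
    - [0, 0, 0, 0, 0, 0, 0]
    - [0, 0, 0, 0, 0, 0, 0]

```text
time: 5.83
ee_pos: [0.5687, 0.071, 0.0506]
tcp_rot: [3.14, 0.0, 1.787]
force: [-1.3, -0.3, 6.7]
width: 0.239
grasp_force: 58.6
```

>>> servo_tool:
  plan:
    - [0, 0, 0, 2, 0, 0, 0]
    - [0, 0, 0, 3.5, 0, 0, 0]
    - [0, 0, 0, 3.5, 0, 0, 0]
    - [0, 0, 0, 3.5, 0, 0, 0]
    - [0, -1, 2, 3.5, 0, 0, 0]
    - [0, -1.5, 3, 3, 0, 0, 0]
    - [0, -1.5, 3, 0, 0, 0, 0]
    - [0, -1.5, 3, 0, 0, 0, 0]

```text
time: 6.5
ee_pos: [0.5146, 0.1798, 0.2397]
tcp_rot: [3.137, -0.001, 1.785]
force: [0.6, 0.7, -1.4]
width: 0.237
grasp_force: 58.8
```

>>> servo_tool:
  plan:
    - [0, -1.5, 3, 0, 0, 0, 0]
    - [0, -1.5, 3, 0, 0, 0, 0]
    - [0, -1.5, 3, 0, 0, 0, 0]
    - [0, -1.5, 3, -2, 0, 0, 0]
    - [0, -0.4, 1.9, -3, 0, 0, 0]
    - [0, 0, 0, -3, 0, 0, 0]
    - [0, 0, 0, -3, 0, 0, 0]
    - [0, 0, 0, -3, 0, 0, 0]

```text
time: 7.17
ee_pos: [0.4497, 0.3183, 0.0963]
tcp_rot: [3.141, -0.0, 1.788]
force: [0.4, 0.6, -1.3]
width: 0.238
grasp_force: 58.8
```

>>> servo_tool:
  plan:
    - [0, 0, 0, -3, 0, 0, 0]
    - [0, 0, 0, -1.5, 0, 0, 0]
    - [0, 0, 0, 0, 0, 0, 0]
    - [0, 0, 0, 0, 0, 0, 0]

```text
time: 7.5
ee_pos: [0.4499, 0.3175, 0.0521]
tcp_rot: [-3.14, 0.001, 1.787]
force: [0.4, -0.9, 0.0]
width: 0.237
grasp_force: 58.9
```

>>> servo_tool:
  plan:
    - [0, 0, 0, -0.9, 0, 0, 0]
    - [0, 0, 0, -0.15, 0, 0, 0]
    - [0, 0, 0, 0, 0, 0, 0]

```text
time: 7.75
ee_pos: [0.4504, 0.3179, 0.0423]
tcp_rot: [3.141, -0.0, 1.787]
force: [-0.1, -0.1, -1.1]
width: 0.238
grasp_force: 58.9
```

>>> servo_tool:
  plan:
    - [3.5, 0, 0, 0, 0, 0, 0]
    - [4.5, 0, 0, 0, 0, 0, 0]
    - [5, 0, 0, 0, 0, 0, 0]
    - [5, 0, 0, 2, 0, 0, 0]
    - [6, 0, 0, 4, 0, 0, 0]
    - [8.5, 0, 0, 4, 0, 0, 0]
    - [8.5, 0, 0, 4, 0, 0, 0]
    - [8.5, 0, 0, 4, 0, 0, 0]

```text
time: 8.42
ee_pos: [0.4499, 0.3174, 0.2242]
tcp_rot: [3.141, -0.0, 1.787]
force: [0.8, 0.6, 0.3]
width: 0.992
grasp_force: 0.0
```

```bash
python3 plug.py p2 side wrist
```

```text
8.4167 [0.44992097 0.31744566 0.22424979] 0.9924086495978323
side 0.71 [258. 134.  14.  28.] zt 0.0903 [0.452  0.3164 0.089 ] [0.018 0.03  0.011]
wrist 0.68 [294. 154.  31.  43.] zt 0.0894 [0.4483 0.3199 0.086 ] [0.021 0.021 0.009]
```

>>> servo_tool:
  plan:
    - [8.5, 1.2, -3.4, 2, 0, 0, 0]
    - [8.5, 1.2, -3.4, 0, 0, 0, 0]
    - [8.5, 1.2, -3.4, 0, 0, 0, 0]
    - [8.5, 1.2, -3.4, 0, 0, 0, 0]
    - [8.5, 1.2, -3.4, 0, 0, 0, 0]
    - [8.5, 1.2, -3.4, 0, 0, 0, 0]
    - [8.5, 1.2, -3.4, 0, 0, 0, 0]
    - [8.5, 1.2, -3.4, 0, 0, 0, 0]

```text
time: 9.28
ee_pos: [0.5456, 0.044, 0.2403]
tcp_rot: [-3.139, -0.0, 1.787]
force: [0.6, 0.1, -0.5]
width: 0.997
grasp_force: 0.0
```

>>> servo_tool:
  plan:
    - [8.5, 1.3, -3.5, 0, 0, 0, 0]
    - [8.5, 1.3, -3.5, 0, 0, 0, 0]
    - [8.5, 1.3, -3.5, 0, 0, 0, 0]
    - [8.5, 1.3, -3.5, 0, 0, 0, 0]
    - [8.5, 1.4, -3.5, 0, 0, 0, 0]
    - [8.5, 1.4, -3.5, 0, 0, 0, 0]
    - [8.5, 0, 0, 0, 0, 0, 0]
    - [8.5, 0, 0, 0, 0, 0, 0]

```text
time: 9.95
ee_pos: [0.6252, -0.1671, 0.2393]
tcp_rot: [-3.138, -0.0, 1.782]
force: [0.3, 1.1, 0.1]
width: 1.0
grasp_force: 0.0
```

```bash
cat > cup.py <<'E'
from h import *
import sys
# white rims seen from the wrist: circle fit of the rim-height points
s=sense();print(s["time"],s["ee_pos"],s["tcp_rot"],s["width"])
c=sys.argv[1]
rgb,d,P=shot(c)
for r in trace(c,"cup1"):
    k=r["pixels"]&(d>0);q=P[k]
    if r["p"]<.3 or len(q)<30: continue
    zt=np.percentile(q[:,2],97);t=q[np.abs(q[:,2]-zt)<.006]
    cc,rad=cv2.minEnclosingCircle(t[:,:2].astype(np.float32))
    print(round(r["p"],2),(np.array(r["box"])*[640,400,640,400]).round(),"zt",zt.round(4),"c",np.round(cc,4),"r",round(rad,4),"mm",((t.min(0)+t.max(0))/2)[:2].round(4),rgb[k].mean(0).round())
E
python3 cup.py wrist
```

```text
9.95 [ 0.62521621 -0.16714658  0.23933851] [-3.13770676e+00 -3.54585384e-04  1.78205561e+00] 0.9998244464968464
0.94 [108. 131.  84.  74.] zt 0.0793 c [ 0.4622 -0.1915] r 0.0334 mm [ 0.4619 -0.1915] [113. 108.  97.]
0.82 [  3. 140.  94.  70.] zt 0.079 c [ 0.3519 -0.2208] r 0.034 mm [ 0.3539 -0.2208] [111.  57.  69.]
0.73 [130.  11.  90.  85.] zt 0.0796 c [ 0.4758 -0.0826] r 0.0336 mm [ 0.476 -0.082] [56. 25. 68.]
0.6 [281. 143.  68.  71.] zt 0.0793 c [ 0.6241 -0.165 ] r 0.0332 mm [ 0.6246 -0.1648] [122. 116. 104.]
0.59 [402. 160.  71.  69.] zt 0.0792 c [ 0.7483 -0.1575] r 0.0332 mm [ 0.7482 -0.1573] [130.  58.   3.]
0.55 [ 67. 251.  89.  73.] zt 0.0789 c [ 0.4281 -0.3441] r 0.0341 mm [ 0.4283 -0.3444] [110. 106.  95.]
```

>>> servo_tool:
  plan:
    - [8.5, -0.05, 0.15, -3.5, 0, 0, 0]
    - [8.5, 0, 0, -3.5, 0, 0, 0]
    - [8.5, 0, 0, -3.5, 0, 0, 0]
    - [8.5, 0, 0, -3.5, 0, 0, 0]
    - [8.5, 0, 0, -3, 0, 0, 0]
    - [8.5, 0, 0, -2, 0, 0, 0]
    - [8.5, 0, 0, -1.4, 0, 0, 0]
    - [8.5, 0, 0, 0, 0, 0, 0]

```text
time: 10.72
ee_pos: [0.6232, -0.1595, 0.0343]
tcp_rot: [-3.136, -0.004, 1.79]
force: [0.2, -0.2, 0.1]
width: 0.988
grasp_force: 0.0
```

```bash
python3 - <<'E'
from h import *
s=sense();print(s["ee_pos"],s["force"])
rgb,d,P=shot("wrist");save("w3",rgb)
rgb2,d2,P2=shot("side");save("s3",rgb2)
save("ws3",np.vstack([cv2.resize(rgb[120:400,100:540],(629,400)),cv2.resize(rgb2[170:290,290:480],(629,200*2))[200-200:200]]))
E
```

```text
[ 0.62324598 -0.15953038  0.03427925] [ 0.21605062 -0.16054606  0.14880049]
```

View pics/ws3.png

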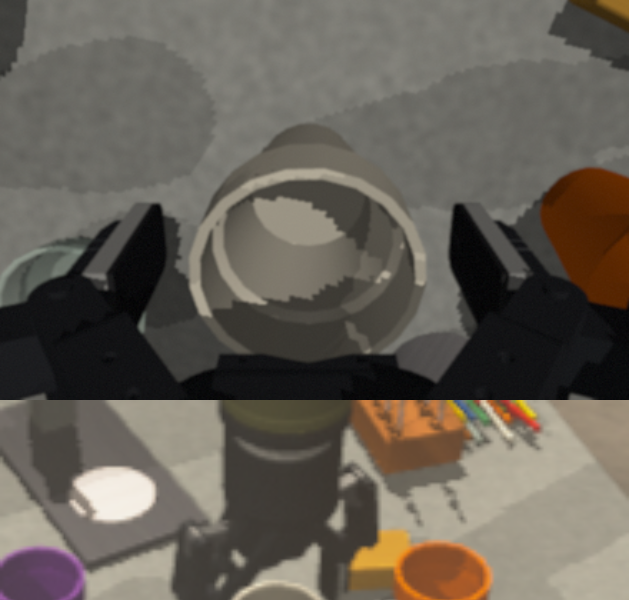

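The cup is centred between the fingers at (305,265) in the picture. I let the arm settle and check the tip height.

>>> servo_tool:
  plan:
    - [8.5, 0, 0, 0, 0, 0, 0]
    - [8.5, 0, 0, 0, 0, 0, 0]

```text
time: 10.98
ee_pos: [0.6266, -0.1625, 0.0395]
tcp_rot: [3.139, 0.001, 1.787]
force: [0.3, -0.1, 0.1]
width: 0.999
grasp_force: 0.0
```

```bash
python3 - <<'E'
from h import *
s=sense();print(s["ee_pos"],s["force"],s["width"])
rgb,d,P=shot("wrist");m=camera_model("wrist");E=np.array(m["extrinsics"]);print(E[:3,3].round(4))
x,y,z=[P[...,i] for i in range(3)]
R=E[:3,:3]
c,sn=np.cos(np.radians(12.1)),np.sin(np.radians(12.1))
u=(x-.6245)*c+(y+.1655)*sn; w=-(x-.6245)*sn+(y+.1655)*c
for lo,hi in((-.062,-.036),(.036,.062)):
    k=(u>lo)&(u<hi)&(abs(w)<.016)&(z>.02)&(z<.12)&(d>0)&(rgb.max(-1)<140)
    q=z[k];print(k.sum(),np.percentile(q,[0,1,5,20]).round(4),"w",np.percentile(w[k],[2,98]).round(4),"u",np.percentile(u[k],[2,98]).round(4))
k=(np.hypot(u,w)<.036)&(abs(z-.079)<.004)&(d>0);print("rim",cv2.minEnclosingCircle(P[k][:,:2].astype(np.float32)),k.sum())
E
```

```text
[ 0.62662102 -0.16246217  0.03945118] [ 0.31519694 -0.07298796  0.1499324 ] 0.9986148743694003
[ 0.6099 -0.0881  0.2003]
4195 [0.0701 0.0722 0.076  0.0845] w [-0.0055  0.0159] u [-0.0602 -0.0396]
3606 [0.0698 0.072  0.0757 0.0833] w [-0.0053  0.0159] u [0.0446 0.0604]
rim ((0.6252257823944092, -0.16524745523929596), 0.033705439418554306) 4530
```

>>> servo_tool:
  plan:
    - [8.5, -0.15, -0.3, -0.7, 0, 0, 0]
    - [8.5, 0, 0, -0.6, 0, 0, 0]
    - [8.5, 0, 0, 0, 0, 0, 0]
    - [8.5, 0, 0, 0, 0, 0, 0]

```text
time: 11.37
ee_pos: [0.6236, -0.1658, 0.0242]
tcp_rot: [-3.14, -0.001, 1.786]
force: [0.4, -0.2, 0.6]
width: 0.993
grasp_force: 0.0
```

>>> servo_tool:
  plan:
    - [4, 0, 0, 0, 0, 0, 0]
    - [4, 0, 0, 0, 0, 0, 0]
    - [4, 0, 0, 0, 0, 0, 0]
    - [4, 0, 0, 0, 0, 0, 0]
    - [4, 0, 0, 0, 0, 0, 0]
    - [4, 0, 0, 0, 0, 0, 0]

```text
time: 11.87
ee_pos: [0.6245, -0.1659, 0.0255]
tcp_rot: [3.141, 0.0, 1.787]
force: [-0.7, 0.5, 5.8]
width: 0.769
grasp_force: 66.5
```

>>> servo_tool:
  plan:
    - [4, 0, 0, 2, 0, 0, 0]
    - [4, 0, 0, 3, 0, 0, 0]
    - [4, 0, 0, 3, 0, 0, 0]
    - [4, 0, 0, 0, 0, 0, 0]

```text
time: 12.2
ee_pos: [0.6272, -0.167, 0.1106]
tcp_rot: [3.134, 0.004, 1.786]
force: [1.5, -0.2, -0.6]
width: 0.772
grasp_force: 67.2
```

```bash
python3 - <<'E'
from h import *
s=sense();print(s["ee_pos"],s["width"])
for c in ["top","side","wrist"]:
    rgb,d,P=shot(c)
    x,y,h=[P[...,i] for i in range(3)]
    b=(h<.02)&(h>.004)&(rgb.min(-1)>105)&(np.hypot(x-.570,y-.077)<.048)
    if b.sum()>20:print(c,b.sum(),cv2.minEnclosingCircle(P[b][:,:2].astype(np.float32)),((P[b].min(0)+P[b].max(0))/2).round(4))
E
```

```text
[ 0.62724203 -0.16695377  0.11055483] 0.7720846687049803
top 634 ((0.5704920887947083, 0.07559456676244736), 0.036775458604097366) [0.5698 0.0764 0.0115]
side 452 ((0.5674975514411926, 0.07418616116046906), 0.04484054446220398) [0.5665 0.0716 0.0097]
```

>>> servo_tool:
  plan:
    - [4, -0.6, 2.7, 0, 0, 0, 0]
    - [4, -0.6, 2.7, 0, 0, 0, 0]
    - [4, -0.6, 2.7, 0, 0, 0, 0]
    - [4, -0.6, 2.7, 0, 0, 0, 0]
    - [4, -0.6, 2.7, 0, 0, 0, 0]
    - [4, -0.6, 2.7, 0, 0, 0, 0]
    - [4, -0.6, 2.7, 0, 0, 0, 0]
    - [4, -0.6, 2.7, 0, 0, 0, 0]

```text
time: 13.02
ee_pos: [0.5745, 0.0515, 0.1031]
tcp_rot: [-3.138, -0.0, 1.787]
force: [0.2, -0.2, -1.0]
width: 0.775
grasp_force: 67.2
```

>>> servo_tool:
  plan:
    - [4, -0.6, 2.5, 0, 0, 0, 0]
    - [4, 0, 0, 0, 0, 0, 0]
    - [4, 0, 0, 0, 0, 0, 0]

```text
time: 13.27
ee_pos: [0.5687, 0.0774, 0.1032]
tcp_rot: [-3.138, -0.001, 1.791]
force: [-0.6, -0.7, -2.4]
width: 0.772
grasp_force: 67.2
```

>>> servo_tool:
  plan:
    - [4, 0.1, -0.15, -2, 0, 0, 0]
    - [4, 0, 0, -2, 0, 0, 0]
    - [4, 0, 0, -1.6, 0, 0, 0]
    - [4, 0, 0, -0.6, 0, 0, 0]
    - [4, 0, 0, 0, 0, 0, 0]
    - [4, 0, 0, 0, 0, 0, 0]

```text
time: 13.77
ee_pos: [0.5711, 0.0728, 0.0426]
tcp_rot: [-3.141, 0.0, 1.786]
force: [0.8, -0.2, 0.1]
width: 0.77
grasp_force: 67.2
```

>>> servo_tool:
  plan:
    - [4, 0, 0.15, -0.4, 0, 0, 0]
    - [4, 0, 0, 0, 0, 0, 0]
    - [4, 0, 0, 0, 0, 0, 0]

```text
time: 14.02
ee_pos: [0.5715, 0.0754, 0.0394]
tcp_rot: [3.141, -0.0, 1.787]
force: [-0.2, 0.4, -0.7]
width: 0.774
grasp_force: 67.2
```

```bash
cat > st.py <<'E'
from h import *
L=[]
for i in range(5):
    camera_model("wrist"); camera("wrist"); s=sense(); L.append(np.r_[s["ee_pos"],s["force"]])
print(np.mean(L,0).round(4),np.std(L,0).round(4),s["width"],s["time"])
E
python3 st.py
```

```text
[ 0.5714  0.0753  0.0393  0.1193 -0.0504 -1.5311] [1.000e-04 0.000e+00 1.000e-04 4.088e-01 3.806e-01 2.150e-01] 0.7724631757985397 14.2667
```

>>> servo_tool:
  plan:
    - [4, -0.1, 0.05, -0.3, 0, 0, 0]
    - [4, 0, 0, -0.1, 0, 0, 0]
    - [4, 0, 0, 0, 0, 0, 0]
    - [4, 0, 0, 0, 0, 0, 0]

```text
time: 14.6
ee_pos: [0.5704, 0.0759, 0.0355]
tcp_rot: [3.141, -0.0, 1.787]
force: [-0.8, 0.6, 5.5]
width: 0.769
grasp_force: 67.7
```

>>> servo_tool:
  plan:
    - [7, 0, 0, 0, 0, 0, 0]
    - [8.5, 0, 0, 0, 0, 0, 0]
    - [8.5, 0, 0, 0, 0, 0, 0]
    - [8.5, 0, 0, 2.5, 0, 0, 0]
    - [8.5, 0, 0, 3, 0, 0, 0]
    - [8.5, 0, 0, 3, 0, 0, 0]
    - [8.5, 0, 0, 3, 0, 0, 0]
    - [8.5, 0, 0, 3, 0, 0, 0]

```text
time: 15.27
ee_pos: [0.5698, 0.0757, 0.1811]
tcp_rot: [-3.141, 0.0, 1.787]
force: [0.7, 0.3, -0.2]
width: 0.996
grasp_force: 0.0
```

```bash
python3 cup.py wrist; python3 - <<'E'
from h import *
rgb,d,P=shot("wrist");save("w4",rgb)
x,y,h=[P[...,i] for i in range(3)]
b=(h<.02)&(h>.004)&(rgb.min(-1)>105)&(np.hypot(x-.570,y-.077)<.048)
print(b.sum(),cv2.minEnclosingCircle(P[b][:,:2].astype(np.float32)),((P[b].min(0)+P[b].max(0))/2).round(4))
E
```

```text
15.2667 [0.56982985 0.0756713  0.18112152] [-3.14110712e+00  5.20942213e-05  1.78669306e+00] 0.9961466588966364
0.91 [194. 283.  30.  79.] zt 0.079 c [ 0.4998 -0.0808] r 0.0203 mm [ 0.5035 -0.0808] [43. 18. 54.]
0.57 [275. 154.  83.  87.] zt 0.0893 c [0.5707 0.0765] r 0.0332 mm [0.5705 0.0765] [123. 117. 105.]
0.55 [401. 370.  15.  17.] zt 0.0152 c [ 0.7317 -0.1447] r 0.0079 mm [ 0.7317 -0.1447] [86. 42. 13.]
743 ((0.5731594562530518, 0.0699734315276146), 0.04372758790850639) [0.5744 0.0838 0.0078]
```

>>> servo_tool:
  plan:
    - [8.5, -1.1, -2.7, 0, 0, 0, 0]
    - [8.5, -1.1, -2.7, 0, 0, 0, 0]
    - [8.5, -1.1, -2.7, 0, 0, 0, 0]
    - [8.5, -1.1, -2.7, 0, 0, 0, 0]
    - [8.5, -1.1, -2.7, 0, 0, 0, 0]
    - [8.5, -1.1, -2.7, 0, 0, 0, 0]
    - [8.5, -1.1, -2.7, 0, 0, 0, 0]
    - [8.5, -1.1, -2.7, 0, 0, 0, 0]

```text
time: 16.08
ee_pos: [0.4807, -0.1412, 0.1786]
tcp_rot: [-3.14, -0.001, 1.787]
force: [1.1, 0.3, 0.2]
width: 0.996
grasp_force: 0.0
```

>>> servo_tool:
  plan:
    - [8.5, -1, -2.7, 0, 0, 0, 0]
    - [8.5, -1, -2.5, 0, 0, 0, 0]
    - [8.5, 0, 0, 0, 0, 0, 0]
    - [8.5, 0, 0, 0, 0, 0, 0]

```text
time: 16.42
ee_pos: [0.4609, -0.1935, 0.1789]
tcp_rot: [-3.14, -0.001, 1.783]
force: [-0.1, 0.2, 0.4]
width: 0.994
grasp_force: 0.0
```

```bash
python3 cup.py wrist
```

```text
16.4167 [ 0.46085597 -0.19351568  0.17885387] [-3.13974929e+00 -6.21195275e-04  1.78307869e+00] 0.9940059277834344
0.82 [135. 159.  89.  86.] zt 0.0792 c [ 0.3517 -0.2205] r 0.0338 mm [ 0.3522 -0.2212] [132.  68.  82.]
0.8 [322.   3.  98. 106.] zt 0.0795 c [ 0.4761 -0.0824] r 0.033 mm [ 0.4756 -0.0823] [61. 28. 74.]
0.79 [274. 149.  83.  86.] zt 0.0792 c [ 0.4618 -0.1921] r 0.0332 mm [ 0.4618 -0.1919] [122. 116. 104.]
0.76 [575. 182.  63.  74.] zt 0.0784 c [ 0.7285 -0.1651] r 0.0245 mm [ 0.7259 -0.1652] [94. 42.  4.]
0.6 [209. 284.  76.  91.] zt 0.0788 c [ 0.4272 -0.3442] r 0.034 mm [ 0.4284 -0.3443] [73. 70. 63.]
```

>>> servo_tool:
  plan:
    - [8.5, 0.1, 0.07, -2.2, 0, 0, 0]
    - [8.5, 0, 0, -2.2, 0, 0, 0]
    - [8.5, 0, 0, -2.2, 0, 0, 0]
    - [8.5, 0, 0, -2.2, 0, 0, 0]
    - [8.5, 0, 0, -2.2, 0, 0, 0]
    - [8.5, 0, 0, -2.2, 0, 0, 0]
    - [8.5, 0, 0, -0.5, 0, 0, 0]
    - [8.5, 0, 0, 0, 0, 0, 0]

```text
time: 17.18
ee_pos: [0.4625, -0.1898, 0.0414]
tcp_rot: [-3.139, -0.002, 1.789]
force: [-0.6, -0.2, 0.3]
width: 0.996
grasp_force: 0.0
```

>>> servo_tool:
  plan:
    - [8.5, 0, 0, 0, 0, 0, 0]
    - [8.5, 0, 0, 0, 0, 0, 0]

```text
time: 17.35
ee_pos: [0.4641, -0.1915, 0.0439]
tcp_rot: [3.14, 0.001, 1.787]
force: [0.2, 0.0, -0.2]
width: 0.994
grasp_force: 0.0
```

>>> servo_tool:
  plan:
    - [8.5, -0.2, -0.1, -0.9, 0, 0, 0]
    - [8.5, 0, 0, -0.9, 0, 0, 0]
    - [8.5, 0, 0, 0, 0, 0, 0]
    - [8.5, 0, 0, 0, 0, 0, 0]

```text
time: 17.68
ee_pos: [0.4607, -0.1924, 0.0244]
tcp_rot: [-3.141, -0.001, 1.786]
force: [0.2, -0.2, 0.2]
width: 0.996
grasp_force: 0.0
```

>>> servo_tool:
  plan:
    - [4, 0, 0, 0, 0, 0, 0]
    - [4, 0, 0, 0, 0, 0, 0]
    - [4, 0, 0, 0, 0, 0, 0]
    - [4, 0, 0, 0, 0, 0, 0]
    - [4, 0, 0, 0, 0, 0, 0]
    - [4, 0, 0, 0, 0, 0, 0]

```text
time: 18.18
ee_pos: [0.4615, -0.1927, 0.0253]
tcp_rot: [3.141, 0.0, 1.787]
force: [-0.1, 0.7, 6.6]
width: 0.76
grasp_force: 66.1
```

```bash
python3 st.py; python3 cup.py wrist | grep -n "c \[ 0.46"
```

```text
[ 0.4615 -0.1927  0.0253 -0.2722  0.0736  6.2196] [0.     0.     0.     0.4153 0.1311 0.1264] 0.7604182293267392 18.4333
3:0.68 [220. 199. 182. 175.] zt 0.0793 c [ 0.4615 -0.1925] r 0.0336 mm [ 0.4614 -0.191 ] [109. 105.  94.]
```

>>> servo_tool:
  plan:
    - [4, 0, 0, 1.5, 0, 0, 0]
    - [4, 0, 0, 2.5, 0, 0, 0]
    - [4, 0, 0, 2.5, 0, 0, 0]
    - [4, 0, 0, 2.5, 0, 0, 0]
    - [4, 0, 0, 2.5, 0, 0, 0]
    - [4, 0, 0, 2.5, 0, 0, 0]
    - [4, 0.9, 2.2, 0, 0, 0, 0]
    - [4, 0.9, 2.2, 0, 0, 0, 0]

```text
time: 19.2
ee_pos: [0.4797, -0.1497, 0.1665]
tcp_rot: [3.139, 0.002, 1.783]
force: [-0.5, 0.8, -1.7]
width: 0.766
grasp_force: 67.3
```

>>> servo_tool:
  plan:
    - [4, 1, 2.5, 0, 0, 0, 0]
    - [4, 1, 2.5, 0, 0, 0, 0]
    - [4, 1, 2.5, 0, 0, 0, 0]
    - [4, 1, 2.5, 0, 0, 0, 0]
    - [4, 1, 2.5, 0, 0, 0, 0]
    - [4, 1, 2.5, 0, 0, 0, 0]
    - [4, 1, 2.5, 0, 0, 0, 0]
    - [4, 0, 0, 0, 0, 0, 0]

```text
time: 19.87
ee_pos: [0.5505, 0.0335, 0.1641]
tcp_rot: [3.141, -0.003, 1.794]
force: [-0.7, 0.7, -1.5]
width: 0.762
grasp_force: 67.2
```

>>> servo_tool:
  plan:
    - [4, 1, 2.5, 0, 0, 0, 0]
    - [4, 1, 2.5, 0, 0, 0, 0]
    - [4, 0, 0, 0, 0, 0, 0]
    - [4, 0, 0, 0, 0, 0, 0]

```text
time: 20.2
ee_pos: [0.569, 0.0784, 0.1641]
tcp_rot: [-3.141, -0.001, 1.79]
force: [-0.4, -0.1, -0.5]
width: 0.762
grasp_force: 67.3
```

>>> servo_tool:
  plan:
    - [4, 0.1, -0.2, -1.5, 0, 0, 0]
    - [4, 0, 0, -1.5, 0, 0, 0]
    - [4, 0, 0, -1.5, 0, 0, 0]
    - [4, 0, 0, -1, 0, 0, 0]
    - [4, 0, 0, 0, 0, 0, 0]
    - [4, 0, 0, 0, 0, 0, 0]

```text
time: 20.7
ee_pos: [0.5698, 0.0737, 0.1096]
tcp_rot: [-3.14, 0.0, 1.786]
force: [0.4, -0.3, -1.4]
width: 0.76
grasp_force: 67.3
```

```bash
python3 st.py
```

```text
[ 0.5707  0.0742  0.1106  0.0522 -0.0766 -1.2817] [2.000e-04 2.000e-04 2.000e-04 3.897e-01 3.683e-01 1.091e-01] 0.7623624487996871 20.95
```

>>> servo_tool:
  plan:
    - [4, -0.04, 0.16, -1, 0, 0, 0]
    - [4, 0, 0, -1, 0, 0, 0]
    - [4, 0, 0, -1, 0, 0, 0]
    - [4, 0, 0, -0.8, 0, 0, 0]
    - [4, 0, 0, 0, 0, 0, 0]
    - [4, 0, 0, 0, 0, 0, 0]
    - [4, 0, 0, 0, 0, 0, 0]

```text
time: 21.53
ee_pos: [0.5699, 0.076, 0.0718]
tcp_rot: [-3.141, 0.0, 1.787]
force: [-0.8, 0.2, -1.0]
width: 0.764
grasp_force: 67.3
```

>>> servo_tool:
  plan:
    - [4, 0.03, 0, -0.4, 0, 0, 0]
    - [4, 0, 0, -0.35, 0, 0, 0]
    - [4, 0, 0, 0, 0, 0, 0]
    - [4, 0, 0, 0, 0, 0, 0]

```text
time: 21.87
ee_pos: [0.5701, 0.076, 0.0644]
tcp_rot: [-3.142, -0.0, 1.787]
force: [0.4, 0.3, -1.0]
width: 0.763
grasp_force: 67.5
```

>>> servo_tool:
  plan:
    - [4, 0, 0, -0.1, 0, 0, 0]
    - [4, 0, 0, 0, 0, 0, 0]
    - [4, 0, 0, 0, 0, 0, 0]

```text
time: 22.12
ee_pos: [0.5707, 0.0761, 0.0639]
tcp_rot: [3.14, 0.0, 1.787]
force: [1.0, 0.3, 3.3]
width: 0.766
grasp_force: 69.6
```

>>> servo_tool:
  plan:
    - [7, 0, 0, 0, 0, 0, 0]
    - [8.5, 0, 0, 0, 0, 0, 0]
    - [8.5, 0, 0, 0, 0, 0, 0]
    - [8.5, 0, 0, 2.5, 0, 0, 0]
    - [8.5, 0, 0, 3, 0, 0, 0]
    - [8.5, 0, 0, 3, 0, 0, 0]
    - [8.5, 0, 0, 2, 0, 0, 0]
    - [8.5, 0, 0, 2, 0, 0, 0]

```text
time: 22.78
ee_pos: [0.57, 0.0759, 0.1898]
tcp_rot: [3.141, 0.0, 1.787]
force: [0.5, 0.2, 0.4]
width: 0.995
grasp_force: 0.0
```

```bash
python3 cup.py wrist
```

```text
22.7833 [0.56999679 0.07594653 0.18983981] [3.14108540e+00 5.52410297e-05 1.78665091e+00] 0.9951574906465329
0.9 [280. 152.  72.  29.] zt 0.0898 c [0.5652 0.0938] r 0.0273 mm [0.5652 0.0977] [127. 121. 109.]
0.81 [196. 275.  30.  84.] zt 0.0791 c [ 0.4982 -0.0823] r 0.0223 mm [ 0.5018 -0.0823] [42. 19. 52.]
0.71 [270. 159.  91.  88.] zt 0.1172 c [0.5711 0.077 ] r 0.0332 mm [0.5709 0.0769] [124. 118. 106.]
0.56 [396. 366.  24.  20.] zt 0.0244 c [ 0.7307 -0.1444] r 0.0079 mm [ 0.7304 -0.1441] [89. 42.  9.]
```

>>> servo_tool:
  plan:
    - [8.5, -1, -2.8, 0, 0, 0, 0]
    - [8.5, -1, -2.8, 0, 0, 0, 0]
    - [8.5, -1, -2.8, 0, 0, 0, 0]
    - [8.5, -1, -2.8, 0, 0, 0, 0]
    - [8.5, -1, -2.8, 0, 0, 0, 0]
    - [8.5, -1, -2.8, 0, 0, 0, 0]
    - [8.5, -1, -2.8, 0, 0, 0, 0]
    - [8.5, -1, -2.8, 0, 0, 0, 0]

```text
time: 23.55
ee_pos: [0.4888, -0.149, 0.1875]
tcp_rot: [-3.14, -0.001, 1.787]
force: [0.3, -0.4, -0.3]
width: 0.996
grasp_force: 0.0
```

>>> servo_tool:
  plan:
    - [8.5, -0.9, -2.8, 0, 0, 0, 0]
    - [8.5, -0.9, -2.8, 0, 0, 0, 0]
    - [8.5, -0.9, -2.8, 0, 0, 0, 0]
    - [8.5, -0.9, -2.8, 0, 0, 0, 0]
    - [8.5, -0.9, -2.8, 0, 0, 0, 0]
    - [8.5, -0.9, -2.8, 0, 0, 0, 0]
    - [8.5, -0.9, -2.8, 0, 0, 0, 0]
    - [8.5, 0, 0, 0, 0, 0, 0]

```text
time: 24.22
ee_pos: [0.4232, -0.3501, 0.1877]
tcp_rot: [-3.138, 0.003, 1.779]
force: [-1.7, -0.6, 0.9]
width: 0.992
grasp_force: 0.0
```

>>> servo_tool:
  plan:
    - [8.5, 0, 0, 0, 0, 0, 0]
    - [8.5, 0, 0, 0, 0, 0, 0]

```text
time: 24.38
ee_pos: [0.4269, -0.3431, 0.1875]
tcp_rot: [-3.141, -0.002, 1.787]
force: [0.3, 0.1, -0.3]
width: 0.994
grasp_force: 0.0
```

```bash
python3 cup.py wrist
```

```text
24.3833 [ 0.42689113 -0.34314675  0.18748866] [-3.14086564e+00 -1.68632886e-03  1.78659908e+00] 0.9938853691515543
0.86 [274. 155.  84.  81.] zt 0.0793 c [ 0.4283 -0.3446] r 0.0332 mm [ 0.4284 -0.3443] [116. 111. 100.]
0.83 [203.   0.  93.  66.] zt 0.0794 c [ 0.3522 -0.2215] r 0.0332 mm [ 0.352  -0.2307] [118.  62.  75.]
```

>>> servo_tool:
  plan:
    - [8.5, 0.13, -0.2, -2.2, 0, 0, 0]
    - [8.5, 0, 0, -2.2, 0, 0, 0]
    - [8.5, 0, 0, -2.2, 0, 0, 0]
    - [8.5, 0, 0, -2.2, 0, 0, 0]
    - [8.5, 0, 0, -2.2, 0, 0, 0]
    - [8.5, 0, 0, -2.2, 0, 0, 0]
    - [8.5, 0, 0, 0, 0, 0, 0]
    - [8.5, 0, 0, 0, 0, 0, 0]

```text
time: 25.15
ee_pos: [0.4284, -0.3445, 0.0558]
tcp_rot: [-3.14, -0.002, 1.788]
force: [0.2, 0.3, 0.2]
width: 0.996
grasp_force: 0.0
```

```bash
python3 st.py; python3 cup.py wrist
```

```text
[ 0.4292 -0.3461  0.0575  0.0443 -0.268   0.5331] [2.000e-04 4.000e-04 4.000e-04 3.294e-01 3.085e-01 2.923e-01] 0.9956576932586519 25.4
25.4 [ 0.42918668 -0.34634246  0.05772142] [3.13998838e+00 1.71667811e-03 1.78710146e+00] 0.9956576932586519
0.93 [140.   2. 120.  23.] zt 0.0797 c [ 0.3597 -0.248 ] r 0.0177 mm [ 0.3597 -0.2491] [110.  57.  69.]
0.65 [239. 184. 148. 148.] zt 0.0791 c [ 0.4286 -0.3448] r 0.0335 mm [ 0.4286 -0.3447] [115. 110.  99.]
```

>>> servo_tool:
  plan:
    - [8.5, -0.07, 0.08, -1.2, 0, 0, 0]
    - [8.5, 0, 0, -1.2, 0, 0, 0]
    - [8.5, 0, 0, -0.8, 0, 0, 0]
    - [8.5, 0, 0, 0, 0, 0, 0]
    - [8.5, 0, 0, 0, 0, 0, 0]

```text
time: 25.92
ee_pos: [0.4275, -0.3451, 0.0243]
tcp_rot: [-3.141, -0.0, 1.787]
force: [1.8, 0.4, 0.4]
width: 0.997
grasp_force: 0.0
```

>>> servo_tool:
  plan:
    - [4, 0, 0, 0, 0, 0, 0]
    - [4, 0, 0, 0, 0, 0, 0]
    - [4, 0, 0, 0, 0, 0, 0]
    - [4, 0, 0, 0, 0, 0, 0]
    - [4, 0, 0, 0, 0, 0, 0]
    - [4, 0, 0, 0, 0, 0, 0]

```text
time: 26.42
ee_pos: [0.4281, -0.3457, 0.0256]
tcp_rot: [3.14, 0.001, 1.787]
force: [-1.6, 0.9, 6.1]
width: 0.768
grasp_force: 65.2
```

```bash
python3 st.py
```

```text
[ 0.4281 -0.3457  0.0256 -0.734   0.5447  5.3429] [0.     0.     0.     0.4586 0.2429 0.4006] 0.7649118792136042 26.6667
```

>>> servo_tool:
  plan:
    - [4, 0, 0, 1.5, 0, 0, 0]
    - [4, 0, 0, 2.5, 0, 0, 0]
    - [4, 0, 0, 2.5, 0, 0, 0]
    - [4, 0, 0, 2.5, 0, 0, 0]
    - [4, 0, 0, 2.5, 0, 0, 0]
    - [4, 0.5, 1.5, 2.5, 0, 0, 0]
    - [4, 0.9, 2.6, 2, 0, 0, 0]
    - [4, 0.9, 2.6, 1, 0, 0, 0]

```text
time: 27.33
ee_pos: [0.4512, -0.279, 0.1975]
tcp_rot: [3.139, 0.003, 1.784]
force: [1.1, 0.1, -1.0]
width: 0.768
grasp_force: 67.1
```

>>> servo_tool:
  plan:
    - [4, 0.9, 2.6, 0, 0, 0, 0]
    - [4, 0.9, 2.6, 0, 0, 0, 0]
    - [4, 0.9, 2.6, 0, 0, 0, 0]
    - [4, 0.9, 2.6, 0, 0, 0, 0]
    - [4, 0.9, 2.6, 0, 0, 0, 0]
    - [4, 0.9, 2.6, 0, 0, 0, 0]
    - [4, 0.9, 2.6, 0, 0, 0, 0]
    - [4, 0.9, 2.6, 0, 0, 0, 0]

```text
time: 28.0
ee_pos: [0.5228, -0.0689, 0.1949]
tcp_rot: [3.141, 0.0, 1.787]
force: [-0.3, -0.6, -1.4]
width: 0.769
grasp_force: 67.1
```

>>> servo_tool:
  plan:
    - [4, 0.9, 2.7, 0, 0, 0, 0]
    - [4, 0.9, 2.7, 0, 0, 0, 0]
    - [4, 0.9, 2.7, 0, 0, 0, 0]
    - [4, 0.9, 2.7, 0, 0, 0, 0]
    - [4, 0.8, 2.6, 0, 0, 0, 0]
    - [4, 0, 0, 0, 0, 0, 0]
    - [4, 0, 0, 0, 0, 0, 0]

```text
time: 28.58
ee_pos: [0.5666, 0.0659, 0.1943]
tcp_rot: [-3.141, -0.0, 1.79]
force: [0.3, 0.3, -0.6]
width: 0.762
grasp_force: 67.1
```

>>> servo_tool:
  plan:
    - [4, 0.4, 0.95, -1.5, 0, 0, 0]
    - [4, 0, 0, -1.5, 0, 0, 0]
    - [4, 0, 0, -1.5, 0, 0, 0]
    - [4, 0, 0, -1, 0, 0, 0]
    - [4, 0, 0, 0, 0, 0, 0]
    - [4, 0, 0, 0, 0, 0, 0]

```text
time: 29.08
ee_pos: [0.5704, 0.0723, 0.1394]
tcp_rot: [-3.141, 0.0, 1.785]
force: [-0.0, 1.0, 0.1]
width: 0.765
grasp_force: 67.1
```

```bash
python3 st.py
```

```text
[ 0.5712  0.0729  0.1403  0.0219  0.4164 -1.1502] [1.000e-04 2.000e-04 1.000e-04 2.694e-01 5.047e-01 4.045e-01] 0.7670567655897905 29.3333
```

>>> servo_tool:
  plan:
    - [4, -0.05, 0.33, -0.6, 0, 0, 0]
    - [4, 0, 0, -1.2, 0, 0, 0]
    - [4, 0, 0, -1.2, 0, 0, 0]
    - [4, 0, 0, -0.8, 0, 0, 0]
    - [4, 0, 0, 0, 0, 0, 0]
    - [4, 0, 0, 0, 0, 0, 0]
    - [4, 0, 0, 0, 0, 0, 0]

```text
time: 29.92
ee_pos: [0.5705, 0.0767, 0.1018]
tcp_rot: [3.141, 0.0, 1.787]
force: [-0.0, 0.1, -0.7]
width: 0.766
grasp_force: 67.1
```

>>> servo_tool:
  plan:
    - [4, 0, 0, -0.4, 0, 0, 0]
    - [4, 0, 0, -0.3, 0, 0, 0]
    - [4, 0, 0, 0, 0, 0, 0]
    - [4, 0, 0, 0, 0, 0, 0]

```text
time: 30.25
ee_pos: [0.5702, 0.0766, 0.0943]
tcp_rot: [3.142, 0.0, 1.787]
force: [0.6, -0.2, -2.1]
width: 0.763
grasp_force: 67.1
```

>>> servo_tool:
  plan:
    - [4, 0, 0, -0.2, 0, 0, 0]
    - [4, 0, 0, -0.1, 0, 0, 0]
    - [4, 0, 0, 0, 0, 0, 0]
    - [4, 0, 0, 0, 0, 0, 0]

```text
time: 30.58
ee_pos: [0.5708, 0.0766, 0.0918]
tcp_rot: [3.14, 0.0, 1.787]
force: [0.8, 0.4, 2.3]
width: 0.764
grasp_force: 69.1
```

Contact is at 0.0918, against 0.0916 expected for fully home. I release, raise, and check the stack and the plug.

>>> servo_tool:
  plan:
    - [7, 0, 0, 0, 0, 0, 0]
    - [8.5, 0, 0, 0, 0, 0, 0]
    - [8.5, 0, 0, 0, 0, 0, 0]
    - [8.5, 0, 0, 2.5, 0, 0, 0]
    - [8.5, 0, 0, 3, 0, 0, 0]
    - [8.5, 0, 0, 3, 0, 0, 0]
    - [8.5, 0, 0, 3, 0, 0, 0]
    - [8.5, 0, 0, 1, 0, 0, 0]

```text
time: 31.25
ee_pos: [0.5718, 0.0766, 0.2207]
tcp_rot: [3.136, 0.0, 1.787]
force: [1.3, 0.1, 1.0]
width: 0.995
grasp_force: 0.0
```

```bash
python3 cup.py wrist; python3 plug.py p3 top side
```

```text
31.25 [0.57179399 0.07661614 0.22065229] [3.13600375e+00 2.59538253e-04 1.78656388e+00] 0.9951972910800362
0.96 [390. 349.  31.  37.] zt 0.0621 c [ 0.7261 -0.1343] r 0.0084 mm [ 0.7261 -0.1343] [94. 43.  6.]
0.93 [265. 159.  94.  89.] zt 0.1452 c [0.5709 0.077 ] r 0.0334 mm [0.5709 0.0771] [124. 119. 106.]
0.81 [201. 261.  30.  80.] zt 0.0789 c [ 0.4959 -0.0844] r 0.0253 mm [ 0.5    -0.0844] [44. 20. 53.]
0.65 [291.   3.  41. 131.] zt 0.167 c [0.5458 0.1896] r 0.011 mm [0.5459 0.1895] [65. 63. 62.]
0.57 [283. 154.  56.  13.] zt 0.1171 c [0.565  0.1018] r 0.0203 mm [0.565  0.1034] [128. 123. 110.]
0.47 [283. 149.  59.  20.] zt 0.0897 c [0.5658 0.0947] r 0.0269 mm [0.5658 0.0987] [126. 121. 109.]
31.35 [0.57121655 0.07677917 0.21838422] 0.9928834630835552
top 0.59 [167. 232.  19.  12.] zt 0.0935 [0.4501 0.3172 0.0908] [0.018 0.022 0.009]
side 0.53 [258. 132.  14.  32.] zt 0.0908 [0.4526 0.3151 0.0883] [0.019 0.023 0.011]
```

>>> servo_tool:
  plan:
    - [6, -1.4, 2.7, 0.5, 0, 0, 0]
    - [6, -1.4, 2.7, 0.5, 0, 0, 0]
    - [6, -1.4, 2.7, 0, 0, 0, 0]
    - [6, -1.4, 2.7, 0, 0, 0, 0]
    - [6, -1.4, 2.7, 0, 0, 0, 0]
    - [6, -1.4, 2.7, 0, 0, 0, 0]
    - [6, -1.4, 2.7, 0, 0, 0, 0]
    - [6, -1.2, 2.6, 0, 0, 0, 0]

```text
time: 32.22
ee_pos: [0.4583, 0.2928, 0.2248]
tcp_rot: [-3.139, 0.001, 1.787]
force: [-0.1, 0.7, -0.3]
width: 0.705
grasp_force: 0.0
```

>>> servo_tool:
  plan:
    - [6, -1.1, 2.6, 0, 0, 0, 0]
    - [6, 0, 0, 0, 0, 0, 0]
    - [6, 0, 0, 0, 0, 0, 0]

```text
time: 32.47
ee_pos: [0.4475, 0.3191, 0.2247]
tcp_rot: [-3.139, 0.001, 1.791]
force: [-0.2, -0.5, -0.1]
width: 0.703
grasp_force: 0.0
```

```bash
python3 plug.py p4 wrist side; python3 st.py
```

```text
32.4667 [0.4475113  0.31911115 0.22466588] 0.7031525903541329
wrist 0.78 [302. 152.  32.  48.] zt 0.0893 [0.4484 0.3194 0.0862] [0.021 0.021 0.009]
wrist 0.49 [517. 244.  59.  50.] zt 0.0333 [0.7406 0.2625 0.0299] [0.052 0.051 0.009]
side 0.81 [259. 134.  12.  29.] zt 0.0906 [0.4533 0.314  0.0883] [0.021 0.025 0.011]
[ 0.4497  0.3166  0.2262  0.1395  0.082  -0.2034] [1.000e-04 3.000e-04 1.000e-04 4.682e-01 4.634e-01 4.567e-01] 0.7007218358593966 32.9167
```

>>> servo_tool:
  plan:
    - [5.5, 0, 0.12, -2.2, 0, 0, 0]
    - [5.5, 0, 0, -2.2, 0, 0, 0]
    - [5.5, 0, 0, -2.2, 0, 0, 0]
    - [5.5, 0, 0, -2.2, 0, 0, 0]
    - [5.5, 0, 0, -2.2, 0, 0, 0]
    - [5.5, 0, 0, -2.2, 0, 0, 0]
    - [5.5, 0, 0, -2, 0, 0, 0]
    - [5.5, 0, 0, 0, 0, 0, 0]

```text
time: 33.58
ee_pos: [0.4473, 0.3174, 0.071]
tcp_rot: [-3.136, 0.002, 1.787]
force: [-0.7, -0.6, 0.1]
width: 0.643
grasp_force: 0.0
```

```bash
python3 st.py
```

```text
[ 0.4495  0.3188  0.0748 -0.3967  0.2654  0.3181] [7.000e-04 5.000e-04 1.100e-03 5.799e-01 5.183e-01 6.314e-01] 0.6437564109321974 33.8333
```

>>> servo_tool:
  plan:
    - [5.5, 0, -0.05, -1.5, 0, 0, 0]
    - [5.5, 0, 0, -1.5, 0, 0, 0]
    - [5.5, 0, 0, -0.4, 0, 0, 0]
    - [5.5, 0, 0, 0, 0, 0, 0]
    - [5.5, 0, 0, 0, 0, 0, 0]

```text
time: 34.25
ee_pos: [0.4496, 0.3186, 0.0412]
tcp_rot: [3.141, -0.0, 1.787]
force: [-0.8, 0.1, -0.4]
width: 0.645
grasp_force: 0.0
```

>>> servo_tool:
  plan:
    - [0, 0, 0, 0, 0, 0, 0]
    - [0, 0, 0, 0, 0, 0, 0]
    - [0, 0, 0, 0, 0, 0, 0]
    - [0, 0, 0, 0, 0, 0, 0]
    - [0, 0, 0, 0, 0, 0, 0]
    - [0, 0, 0, 0, 0, 0, 0]
    - [0, 0, 0, 0, 0, 0, 0]

```text
time: 34.83
ee_pos: [0.4495, 0.3187, 0.0412]
tcp_rot: [3.141, -0.001, 1.787]
force: [-1.4, -0.8, 6.1]
width: 0.24
grasp_force: 58.4
```

```bash
python3 st.py
```

```text
[ 0.4495  0.3187  0.0412 -1.0001 -0.6619  6.2522] [0.     0.     0.     0.2143 0.7184 0.3318] 0.23977333522731703 35.0833
```

>>> servo_tool:
  plan:
    - [0, 0, 0, 2, 0, 0, 0]
    - [0, 0, 0, 3, 0, 0, 0]
    - [0, 0, 0, 3, 0, 0, 0]
    - [0, 0, 0, 3, 0, 0, 0]
    - [0, 0, 0, 3, 0, 0, 0]
    - [0, 0, 0, 3, 0, 0, 0]
    - [0, 0, 0, 3, 0, 0, 0]
    - [0, 0, 0, 1.5, 0, 0, 0]

```text
time: 35.75
ee_pos: [0.4501, 0.3188, 0.2594]
tcp_rot: [3.137, -0.002, 1.787]
force: [0.1, -0.3, -0.1]
width: 0.237
grasp_force: 58.8
```

>>> servo_tool:
  plan:
    - [0, 1.2, -2.4, 0, 0, 0, 0]
    - [0, 1.2, -2.4, 0, 0, 0, 0]
    - [0, 1.2, -2.4, 0, 0, 0, 0]
    - [0, 1.2, -2.4, 0, 0, 0, 0]
    - [0, 1.2, -2.4, 0, 0, 0, 0]
    - [0, 1.2, -2.4, 0, 0, 0, 0]
    - [0, 1.2, -2.4, 0, 0, 0, 0]
    - [0, 1.2, -2.4, 0, 0, 0, 0]

```text
time: 36.42
ee_pos: [0.5454, 0.1251, 0.2555]
tcp_rot: [-3.142, -0.0, 1.787]
force: [0.2, 0.2, -0.7]
width: 0.24
grasp_force: 58.8
```

>>> servo_tool:
  plan:
    - [0, 1.2, -2.4, 0, 0, 0, 0]
    - [0, 1.2, -2.4, 0, 0, 0, 0]
    - [0, 0, 0, 0, 0, 0, 0]
    - [0, 0, 0, 0, 0, 0, 0]
    - [0, 0, 0, 0, 0, 0, 0]

```text
time: 36.83
ee_pos: [0.5688, 0.0789, 0.2552]
tcp_rot: [-3.141, -0.001, 1.787]
force: [-0.8, 0.5, -0.0]
width: 0.242
grasp_force: 58.9
```

```bash
python3 st.py; python3 cup.py side | head -4
```

```text
[ 0.5688  0.0796  0.2553 -0.0078  0.0802 -0.8617] [1.000e-04 1.000e-04 1.000e-04 5.511e-01 4.529e-01 4.917e-01] 0.24243445745721784 37.0833
37.0833 [0.56886853 0.07945098 0.25542158] [-3.14158117e+00 -3.90474572e-04  1.78853874e+00] 0.24243445745721784
0.89 [289. 208.  28.  44.] zt 0.0813 c [ 0.4804 -0.086 ] r 0.0358 mm [ 0.4792 -0.0853] [91. 67. 92.]
0.86 [410. 212.  31.  37.] zt 0.0816 c [ 0.7518 -0.1603] r 0.035 mm [ 0.7515 -0.1608] [152.  88.  48.]
0.85 [309. 150.  27.  22.] zt 0.1473 c [0.5736 0.0727] r 0.0348 mm [0.5749 0.0728] [130. 122. 105.]
```

>>> servo_tool:
  plan:
    - [0, 0.2, -0.3, -1.6, 0, 0, 0]
    - [0, 0, 0, -1.6, 0, 0, 0]
    - [0, 0, 0, -1.6, 0, 0, 0]
    - [0, 0, 0, -1.2, 0, 0, 0]
    - [0, 0, 0, 0, 0, 0, 0]
    - [0, 0, 0, 0, 0, 0, 0]
    - [0, 0, 0, 0, 0, 0, 0]

```text
time: 37.77
ee_pos: [0.5716, 0.0755, 0.1962]
tcp_rot: [3.141, 0.0, 1.787]
force: [-0.4, 0.2, -0.7]
width: 0.24
grasp_force: 58.9
```

```bash
python3 st.py
```

```text
[ 0.5717  0.0754  0.1963  0.2927 -0.0209 -0.794 ] [1.000e-04 0.000e+00 1.000e-04 2.011e-01 7.117e-01 5.533e-01] 0.24213839938654566 38.0167
```

>>> servo_tool:
  plan:
    - [0, -0.1, 0.1, -1, 0, 0, 0]
    - [0, 0, 0, -1.2, 0, 0, 0]
    - [0, 0, 0, -1.2, 0, 0, 0]
    - [0, 0, 0, -1.2, 0, 0, 0]
    - [0, 0, 0, -0.8, 0, 0, 0]
    - [0, 0, 0, 0, 0, 0, 0]
    - [0, 0, 0, 0, 0, 0, 0]
    - [0, 0, 0, 0, 0, 0, 0]

```text
time: 38.68
ee_pos: [0.5705, 0.0763, 0.1418]
tcp_rot: [3.141, 0.0, 1.787]
force: [0.1, 0.3, -1.3]
width: 0.241
grasp_force: 58.9
```

>>> servo_tool:
  plan:
    - [0, 0, 0, -0.3, 0, 0, 0]
    - [0, 0, 0, -0.25, 0, 0, 0]
    - [0, 0, 0, 0, 0, 0, 0]
    - [0, 0, 0, 0, 0, 0, 0]

```text
time: 39.02
ee_pos: [0.5701, 0.0764, 0.1359]
tcp_rot: [-3.142, -0.0, 1.787]
force: [-0.0, -0.5, -0.5]
width: 0.237
grasp_force: 58.9
```

>>> servo_tool:
  plan:
    - [0, 0, 0, -0.1, 0, 0, 0]
    - [0, 0, 0, 0, 0, 0, 0]
    - [0, 0, 0, 0, 0, 0, 0]

```text
time: 39.27
ee_pos: [0.5705, 0.0763, 0.1352]
tcp_rot: [3.141, 0.0, 1.787]
force: [-0.6, -0.6, 2.7]
width: 0.233
grasp_force: 59.0
```

>>> servo_tool:
  plan:
    - [3, 0, 0, 0, 0, 0, 0]
    - [4.5, 0, 0, 0, 0, 0, 0]
    - [5, 0, 0, 0, 0, 0, 0]
    - [5, 0, 0, 1.5, 0, 0, 0]
    - [5, 0, 0, 2.5, 0, 0, 0]
    - [5, 0, 0, 3, 0, 0, 0]
    - [5, 0, 0, 3, 0, 0, 0]
    - [5, 0, 0, 2, 0, 0, 0]

```text
time: 39.93
ee_pos: [0.5708, 0.0762, 0.2576]
tcp_rot: [3.139, 0.0, 1.787]
force: [-0.2, -0.5, -0.6]
width: 0.586
grasp_force: 0.0
```

```bash
python3 plug.py p5 wrist side; python3 cup.py wrist; python3 - <<'E'
from h import *
rgb,d,P=shot("wrist")
x,y,z=[P[...,i] for i in range(3)]
k=(np.hypot(x-.546,y-.188)<.022)&(z>.16)&(d>0)
print("knob",cv2.minEnclosingCircle(P[k][:,:2].astype(np.float32)),np.percentile(z[k],[10,50,90]).round(4))
# pointer: strip along stand y, 60..95 mm from the plate
a=np.radians(102.1);t=np.array([np.cos(a),np.sin(a)]);o=np.array([.5708,.0768])
s=(x-o[0])*t[0]+(y-o[1])*t[1];w=-(x-o[0])*t[1]+(y-o[1])*t[0]
k=(s>.054)&(s<.09)&(abs(w)<.004)&(z>.10)&(z<.2)&(d>0);print("pointer z",k.sum(),np.percentile(z[k],[5,50,95]).round(4))
k=(abs(np.hypot(x-o[0],y-o[1])-.0315)<.0012)&(z>.13)&(z<.16)&(d>0);print("rim z",k.sum(),np.percentile(z[k],[5,50,95]).round(4))
E
```

```text
39.9333 [0.57080417 0.07619524 0.25763504] 0.5863969293402099
wrist 0.67 [298. 160.  36.  64.] zt 0.1833 [0.5694 0.077  0.18  ] [0.021 0.022 0.009]
side 0.49 [318. 144.  11.  23.] zt 0.1852 [0.5725 0.0714 0.1823] [0.022 0.022 0.01 ]
40.1333 [0.57017515 0.07641067 0.25492597] [ 3.14098518e+00 -1.33536546e-04  1.78688571e+00] 0.5853851676849938
0.93 [274. 152.  81.  81.] zt 0.1454 c [0.5709 0.0772] r 0.0331 mm [0.5711 0.0776] [123. 117. 105.]
0.78 [ 63. 321.  53.  44.] zt 0.0794 c [ 0.3319 -0.2029] r 0.0179 mm [ 0.3322 -0.2029] [123.  66.  77.]
0.65 [288. 144.  49.  17.] zt 0.1048 c [0.5562 0.1005] r 0.0173 mm [0.5562 0.1005] [135. 128. 117.]
0.6 [284. 146.  54.  20.] zt 0.1273 c [0.5721 0.1088] r 0.0097 mm [0.5721 0.1093] [138. 132. 118.]
0.6 [172. 250.  66.  66.] zt 0.079 c [ 0.4728 -0.0802] r 0.0325 mm [ 0.4659 -0.0784] [69. 31. 84.]
0.58 [438. 374.  -0.  24.] zt 0.079 c [ 0.7745 -0.1479] r 0.0151 mm [ 0.7748 -0.1479] [156.  75.  21.]
knob ((0.5460559129714966, 0.18949927389621735), 0.010961861349642277) [0.1646 0.1659 0.1668]
pointer z 427 [0.1209 0.1218 0.123 ]
rim z 656 [0.1434 0.1446 0.1457]
```

>>> servo_tool:
  plan:
    - [5, -0.5, 2.3, 0, 0, 0, 0]
    - [5, -0.5, 2.3, 0, 0, 0, 0]
    - [5, -0.5, 2.3, 0, 0, 0, 0]
    - [5, -0.5, 2.3, 0, 0, 0, 0]
    - [5, -0.4, 2, 0, 0, 0, 0]
    - [5, 0, 0, 0, 0, 0, 0]
    - [5, 0, 0, 0, 0, 0, 0]

```text
time: 40.87
ee_pos: [0.5454, 0.1896, 0.2536]
tcp_rot: [-3.139, 0.0, 1.79]
force: [0.3, -0.4, -0.2]
width: 0.584
grasp_force: 0.0
```

```bash
python3 st.py;python3 - <<'E'
from h import *
rgb,d,P=shot("wrist")
x,y,z=[P[...,i] for i in range(3)]
k=(np.hypot(x-.546,y-.188)<.022)&(z>.16)&(d>0)
print("knob",cv2.minEnclosingCircle(P[k][:,:2].astype(np.float32)),np.percentile(z[k],[10,50,90]).round(4))
E
```

```text
[ 0.5462  0.1872  0.2543  0.2755 -0.0711  0.2385] [2.000e-04 5.000e-04 3.000e-04 4.778e-01 1.571e-01 2.323e-01] 0.5838414922529689 41.1167
knob ((0.5443888902664185, 0.19603654742240906), 0.016729721799492836) [0.1661 0.3512 0.3555]
```

>>> servo_tool:
  plan:
    - [5, 0, 0.13, -2, 0, 0, 0]
    - [5, 0, 0, -2, 0, 0, 0]
    - [5, 0, 0, -2, 0, 0, 0]
    - [5, 0, 0, -2, 0, 0, 0]
    - [5, 0, 0, -2, 0, 0, 0]
    - [5, 0, 0, -1, 0, 0, 0]
    - [5, 0, 0, 0, 0, 0, 0]
    - [5, 0, 0, 0, 0, 0, 0]

```text
time: 41.83
ee_pos: [0.5464, 0.1893, 0.145]
tcp_rot: [-3.141, 0.0, 1.786]
force: [0.4, -0.4, 0.2]
width: 0.584
grasp_force: 0.0
```

```bash
python3 st.py
```

```text
[ 0.547   0.1897  0.146  -0.423   0.0243  0.4236] [1.000e-04 1.000e-04 2.000e-04 3.834e-01 3.501e-01 5.436e-01] 0.5793392504232711 42.0833
```

>>> servo_tool:
  plan:
    - [5, -0.05, -0.1, -1, 0, 0, 0]
    - [5, 0, 0, -1, 0, 0, 0]
    - [5, 0, 0, -0.6, 0, 0, 0]
    - [5, 0, 0, 0, 0, 0, 0]
    - [5, 0, 0, 0, 0, 0, 0]

```text
time: 42.5
ee_pos: [0.5452, 0.1885, 0.118]
tcp_rot: [-3.14, 0.0, 1.787]
force: [0.4, 0.6, 0.0]
width: 0.586
grasp_force: 0.0
```

>>> servo_tool:
  plan:
    - [0, 0, 0, 0, 0, 0, 0]
    - [0, 0, 0, 0, 0, 0, 0]
    - [0, 0, 0, 0, 0, 0, 0]
    - [0, 0, 0, 0, 0, 0, 0]
    - [0, 0, 0, 0, 0, 0, 0]
    - [0, 0, 0, 0, 0, 0, 0]
    - [0, 0, 0, 0, 0, 0, 0]

```text
time: 43.08
ee_pos: [0.5462, 0.1888, 0.1192]
tcp_rot: [3.14, -0.0, 1.787]
force: [1.7, 0.5, 2.1]
width: 0.239
grasp_force: 58.8
```

```bash
python3 st.py; cat > lvl.py <<'E'
from h import *
s=sense();print(s["ee_pos"])
a=np.radians(102.1);t=np.array([np.cos(a),np.sin(a)])
for c,o in(("wrist",np.array([.5708,.0770])),("side",np.array([.5738,.0733])),("top",np.array([.570,.0755]))):
    R=[]
    for i in range(3):
        rgb,d,P=shot(c);x,y,z=[P[...,i] for i in range(3)]
        u=(x-o[0])*t[0]+(y-o[1])*t[1];w=-(x-o[0])*t[1]+(y-o[1])*t[0]
        k=(u>.053)&(u<.09)&(abs(w)<.004)&(z>.10)&(z<.2)&(d>0)
        r=(abs(np.hypot(x-o[0],y-o[1])-.0315)<.0013)&(z>.13)&(z<.16)&(d>0)
        f=lambda m:(np.percentile(z[m],[20,50,80]).round(4),m.sum()) if m.sum()>3 else None
        R=(f(k),f(r))
    print(c,"pointer",R[0],"rim",R[1])
E
python3 lvl.py
```

```text
[0.5462 0.1888 0.1192 1.5183 0.4205 3.7787] [0.     0.     0.     0.4187 0.3493 0.9487] 0.23695982562506065 43.3333
[0.54617727 0.18878288 0.119245  ]
wrist pointer (array([0.121 , 0.1215, 0.122 ]), np.int64(418)) rim None
side pointer (array([0.1223, 0.1235, 0.1243]), np.int64(16)) rim (array([0.1339, 0.1395, 0.1449]), np.int64(129))
top pointer (array([0.1227, 0.1243, 0.1255]), np.int64(57)) rim (array([0.1361, 0.1449, 0.1475]), np.int64(147))
```

>>> servo_tool:
  plan:
    - [0, 0, 0, 0.5, 0, 0, 0]
    - [0, 0, 0, 0.5, 0, 0, 0]
    - [0, 0, 0, 0.5, 0, 0, 0]
    - [0, 0, 0, 0.4, 0, 0, 0]
    - [0, 0, 0, 0, 0, 0, 0]
    - [0, 0, 0, 0, 0, 0, 0]
    - [0, 0, 0, 0, 0, 0, 0]

```text
time: 44.37
ee_pos: [0.546, 0.1887, 0.1372]
tcp_rot: [3.141, 0.0, 1.787]
force: [6.8, 1.2, -2.6]
width: 0.235
grasp_force: 59.7
```

```bash
python3 st.py; python3 lvl.py
```

```text
[ 0.5461  0.1887  0.1372  5.4293  1.0192 -2.1394] [0.     0.     0.     0.4526 0.5209 0.3711] 0.2364522720606953 44.6167
[0.54608827 0.18872322 0.13722801]
wrist pointer (array([0.1391, 0.1395, 0.1399]), np.int64(424)) rim (array([0.1303, 0.1304, 0.1313]), np.int64(5))
side pointer (array([0.1397, 0.1413, 0.1424]), np.int64(24)) rim (array([0.1343, 0.1391, 0.1448]), np.int64(134))
top pointer (array([0.1404, 0.1416, 0.1432]), np.int64(61)) rim (array([0.1343, 0.1444, 0.1472]), np.int64(148))
```

>>> servo_tool:
  plan:
    - [0, 0, 0, 0.3, 0, 0, 0]
    - [0, 0, 0, 0.22, 0, 0, 0]
    - [0, 0, 0, 0, 0, 0, 0]
    - [0, 0, 0, 0, 0, 0, 0]
    - [0, 0, 0, 0, 0, 0, 0]

```text
time: 45.48
ee_pos: [0.5461, 0.1887, 0.142]
tcp_rot: [-3.142, 0.0, 1.787]
force: [6.7, 1.5, -5.7]
width: 0.235
grasp_force: 59.4
```

>>> servo_tool:
  plan:
    - [2.6, 0, 0, 0, 0, 0, 0]
    - [3.5, 0, 0, 0, 0, 0, 0]
    - [4.5, 0, 0, 0, 0, 0, 0]
    - [5, 0, 0, 0, 0, 0, 0]
    - [5, 0, 0, 1.5, 0, 0, 0]
    - [5, 0, 0, 2, 0, 0, 0]
    - [5, 0, 0, 3, 0, 0, 0]
    - [5, 0, 0, 3, 0, 0, 0]

```text
time: 46.15
ee_pos: [0.5446, 0.1883, 0.2385]
tcp_rot: [-3.139, 0.0, 1.787]
force: [1.3, 0.5, 0.4]
width: 0.587
grasp_force: 0.0
```

>>> servo_tool:
  plan:
    - [5, 0.5, -2.3, 1, 0, 0, 0]
    - [5, 0.5, -2.3, 0, 0, 0, 0]
    - [5, 0.5, -2.3, 0, 0, 0, 0]
    - [5, 0.5, -2.3, 0, 0, 0, 0]
    - [5, 0.4, -2, 0, 0, 0, 0]
    - [5, 0, 0, 0, 0, 0, 0]
    - [5, 0, 0, 0, 0, 0, 0]

```text
time: 46.73
ee_pos: [0.5694, 0.0753, 0.248]
tcp_rot: [-3.141, 0.0, 1.784]
force: [-1.4, 0.4, -0.3]
width: 0.585
grasp_force: 0.0
```

```bash
python3 st.py; python3 lvl.py; python3 - <<'E'
from h import *
rgb,d,P=shot("wrist");rgb2,d2,P2=shot("side")
x,y,z=[P[...,i] for i in range(3)]
o=[.5708,.0770];r=np.hypot(x-o[0],y-o[1]);th=np.degrees(np.arctan2(y-o[1],x-o[0]))
for a in range(-180,180,45):
    k=(abs(r-.0315)<.0013)&(abs(th-a-22)<22)&(z>.13)&(z<.16)&(d>0)
    if k.sum()>3: print("rim",a+22,k.sum(),np.median(z[k]).round(4))
save("fin",np.hstack([cv2.resize(rgb[0:300,200:440],(400,500)),cv2.resize(rgb2[110:220,270:358],(400,500))]))
E
```

```text
[ 0.5693  0.0777  0.2479 -0.0266  0.2222 -0.1071] [0.000e+00 5.000e-04 0.000e+00 3.605e-01 5.466e-01 3.651e-01] 0.5849764484507282 46.9833
[0.56938713 0.07801058 0.24792497]
wrist pointer (array([0.1439, 0.1445, 0.1451]), np.int64(561)) rim (array([0.1438, 0.1445, 0.1451]), np.int64(786))
side pointer (array([0.1455, 0.1467, 0.148 ]), np.int64(25)) rim (array([0.1342, 0.1395, 0.1453]), np.int64(154))
top pointer None rim (array([0.1356, 0.1439, 0.1478]), np.int64(55))
rim -158 82 0.1446
rim -113 85 0.1445
rim -68 81 0.1446
rim -23 89 0.1446
rim 22 97 0.1444
rim 67 111 0.1446
rim 112 147 0.1443
rim 157 110 0.1445
```

View pics/fin.png

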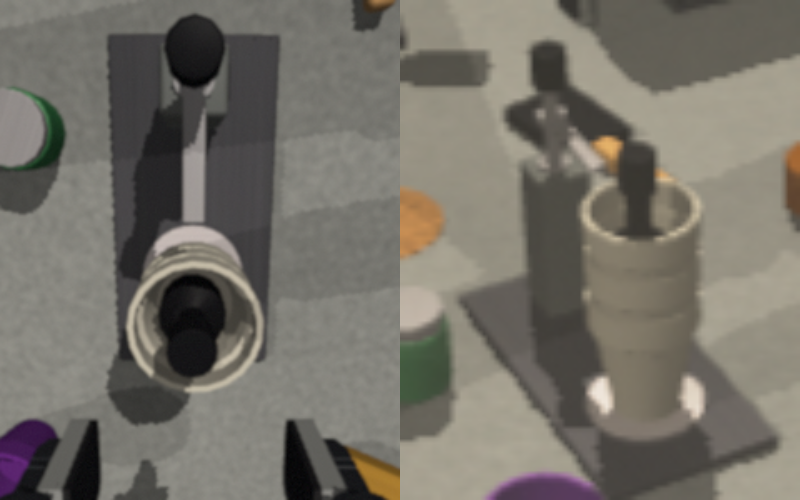

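The pointer and rim both measure 0.1445 in the same picture. The rim is level all round and the plug stands in the top cup. One last check for other white cups, then I hand in.

```bash
python3 cup.py top; python3 -c "
from h import *
print(hand_in())"
```

```text
47.5333 [0.56969873 0.07659381 0.24806052] [-3.14158890e+00  1.13413575e-05  1.78665897e+00] 0.5861686002857992
0.88 [334. 216.  27.  27.] zt 0.0824 c [ 0.4766 -0.0835] r 0.0332 mm [ 0.4763 -0.0836] [77. 40. 90.]
0.83 [362. 101.  35.  31.] zt 0.0823 c [ 0.749  -0.1586] r 0.0338 mm [ 0.7486 -0.1591] [150.  73.  15.]
0.69 [396. 268.  29.  30.] zt 0.0822 c [ 0.3524 -0.2223] r 0.0332 mm [ 0.3531 -0.2225] [156.  83.  99.]
0.43 [281. 166.  12.  30.] zt 0.1499 c [0.5693 0.0613] r 0.028 mm [0.5694 0.0545] [119. 112. 102.]
the job is handed in; nothing more can be done
None
```

The job is handed in: the three white cups present are nested fully home in the middle of the plate with the plug standing in the top one, and the gauge pointer measured level with the top rim.

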